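# Load the seasoning carrier and lift it level by its bail handle

## Robot

A 7-joint arm with a two-finger parallel gripper is mounted at the origin on a cart in front of the work surface, level with it; the furniture and walls round the work are solid. World frame = base frame: x ahead of the robot, y to its left, z up, the work surface at z = 0. Lengths are in m, angles in rad, forces in N, time in s.
With the tool pointing down it reaches from about 0.4 to 0.85 m from the base axis. Payload 10.4 kg.
Tool frame: the origin (TCP) lies midway between the tips of the shut fingers; the grasp point (between the pads) lies 19 mm behind it; y points along the fingers, x is the direction in which the jaws open and shut, and the axes are right-handed (so a half turn about y gives the same grasp; the last joint's range is limited). The gripper opens to 87 mm and grips with 3 to 60 N. Pads are 19 mm wide; open, the fingers measure 117 mm over their backs; the gripper's body (75 mm by 190 mm) begins 51 mm behind the grasp point.
Start: joints at [1.089, 0.332, -0.065, 1.46, 0.022, 1.35, -0.088], TCP at [0.277, -0.56, 0.223] pointing down, gripper open.
Joint ranges: [-2.6, 2.6], [-0.5, 2.12], [-1.47, 1.34], [0.16, 2.42], [-1.27, 4.41], [0.06, 2.06], [-2.6, 2.6]. Speed limits (rad/s): [2.22, 2.22, 2.79, 2.79, 3.14, 3.14, 3.14].

## Interface

Orientations are given as a unit quaternion [x, y, z, w].
In Python, from bench import * gives the robot as it stands.
- The arm moves only by the tool jog_arm, never from a script. Its argument "commands" is a list of rows, each an object with "translation": the shift along the world's x, y, z in mm, a list of three; "twist": the turn about the world's z in rad. A call has 1 to 20 rows; each row shifts and turns the commanded pose from where the row before left it; what a row does not reach is not made up. A row lasts 1/10 s, in which the tool goes at most 50 mm and 8.59 degrees, less where a joint would pass 70% of its speed; a pose out of reach is approached as far as the arm can. A call is refused whole if a number of a shift passes 50 or a number of a turn 0.15, either way. A call with a gripper value outside its range is refused whole. "grip" is the closure, from 0 (fully open) to 1 (shut), set as the call begins (left out, the last holds). The fingers move at their own pace and stop on an object; "grip_force" is the grip in N (left out, the last holds). Time passes only in rows, so rows that do not move let the fingers close. It gives the time, the measured TCP pose, the force and the opening at its end, in the units of the state.
- read_state(): the state, without advancing time (a new reading comes with each control period).
- camera(name): name is "scene" or "side" or "wrist"; returns a dict with "img" (420x560x3 uint8, red, green, blue), "fx", "fy", "cx", "cy" (pixels), "cam_to_world" (4x4, takes a point from camera to world coordinates). Camera axes: x right, y down, z forward; pixel columns grow to the right and rows downward; lengths in m; the calibration is good to about 2 mm. The wrist camera is an equidistant fisheye: a pixel r from the principal point sees the ray r / f radians off the axis. A picture is of the moment at which its call begins. There is no depth.
- close_job(): hands the job in, once; it reports no verdict.
The state is a dict: "time": time; "joint_positions": joint angles; "joint_vel": joint speeds; "joint_torque": joint torques, N m; "ee_pos": TCP position; "eef_rot": TCP orientation; "ft_force": force on the tool from outside, world axes, zero at the start; "torque": the same for the moment, N m; "width": finger opening in m.
Only numpy, scipy, OpenCV 4.12 (cv2) and the standard library are available. Lean on these libraries where they do the work, as an engineer would, in place of code of your own. Each camera call takes 0.05 s, during which the arm holds its last target.

## Task

Count two spice jars, the two tall glass ones of equal size with the wide screw caps, into the wooden seasoning carrier: set them down (do not drop them) in two diagonally opposite sockets so that it hangs balanced, and leave the other things standing where they are. Then swing the carrier's folded handle upright and lift the carrier by the grip of the handle about 10 cm clear of the counter without spilling the jars. Finish holding it there, still and level: the program ends with the carrier hanging in the gripper, nothing is put down.

Things in the scene. Friction and masses are not known exactly. Their poses are not given: they have to be found in the camera images.
- carrier: Loose light wood block, about 0.58 kg with handle: 150 (local x) x 140 (y) mm, top 38 mm above its underside, four round sockets 48 mm wide, 26 mm deep, at x = +-38, y = +-36 mm. Origin: centre of the underside, z up. Steel straps (24 mm wide in y, 3 thick) stand mid-end at x = +-76.5 mm, 87 mm high, and carry the handle: pivot along x, 75 mm above the underside; handle legs at x = +-83.
- socket1 (a point): Centre of the floor of the socket at local x = +38, y = +36 mm of the carrier (12 mm above its underside; mouth 26 mm higher).
- socket2 (a point): The same for the socket at local x = -38, y = +36 mm.
- socket3 (a point): The same for the socket at local x = -38, y = -36 mm (on the diagonal from socket1).
- socket4 (a point): The same for the socket at local x = +38, y = -36 mm (on the diagonal from socket2).
- carrier_bail (a joint): Angle of the U-shaped handle: 0 folded down on its stop, lying level towards the carrier's local +y; pi/2 upright; pi folded over to -y. It swings freely (weak friction and damping) and falls back if let go; the carrier hangs freely from it and tips to the heavier side.
- bail_grip (a point): Centre of the dark wood grip of the handle: a round bar 16 mm thick and 70 mm long, parallel to the carrier's local x, 105 mm from the pivot axis (folded: 105 mm to local +y and 75 mm above the underside; upright: 180 mm above the underside, over the centre). It can turn between the finger pads.
- spice_a: Spice jar with a wide red screw cap: cap 45 mm round over the top 21 mm, glass body 42 mm round, 106 mm tall, about 0.11 kg, upright on the counter; origin: centre of its underside, z up.
- spice_b: The other spice jar, the same size and shape (45 mm round, 106 mm tall, red cap); origin: centre of its underside, z up.
- salt_shaker: Salt shaker with a domed cap, 44 mm round, 90 mm tall; stays where it stands. Origin: centre of its underside.
- pill_bottle: Squat bottle with a ribbed cap, 46 mm round, 87 mm tall; stays where it stands. Origin: centre of its underside.
- mug: White mug, 79 mm round with a handle, 94 mm tall, standing behind the work; stays where it stands. Origin: centre of its underside.
- mandarin: Mandarin, 52 mm round, 42 mm tall, lying left of the carrier; stays where it lies. Origin: centre of its underside.
Things that resemble listed ones, but are neither listed nor needed, are in the scene too. What is shaped like the spice_a but green or orange is not meant.

How it is judged:
By the outcome, as a careful person would: the job done as asked, in the order asked, and still so for the second after the job is handed in, while the arm keeps its last pose, push and grip.
It also fails if it takes over 72 s, if anything falls off the work surface, if the arm or the gripper's body presses on something with over 40 N, if the wrist force passes 120 N, or if a joint passes its speed limit or range.

## Working session

There is one attempt and no reset: what is moved stays moved. The work goes in short steps, Python scripts to look and compute and a tool call to move; the robot and the scene stay as the last step left them, time stands still between calls to the robot, and variables do not carry over. Pictures are saved under pics/ and viewed, and the job is handed in when it is done.

Besides the shell and the picture viewer there is one more tool, called by a JSON object that holds its "name" and its "arguments", one argument or row to a line. jog_arm: Moves the arm, as the interface text tells. Its arguments: {"type":"object","properties":{"commands":{"type":"array"},"grip":{"type":"number"},"grip_force":{"type":"number"}},"required":["commands"]}

```bash
ls; mkdir -p pics
cat > h.py <<'E'
from bench import *
import numpy as np, cv2
def snap(n,tag):
    c=camera(n); cv2.imwrite(f'pics/{tag}.png',c['img'][:,:,::-1]); np.savez(f'pics/{tag}.npz',**{k:np.array(v) for k,v in c.items()}); return c
def load(tag): return dict(np.load(f'pics/{tag}.npz'))
def ray(c,u,v,fish=False):
    x=(u-c['cx'])/c['fx'];y=(v-c['cy'])/c['fy']
    if fish:
        r=np.hypot(x,y); d=np.array([x/r*np.sin(r),y/r*np.sin(r),np.cos(r)]) if r>1e-9 else np.array([0,0,1.])
    else: d=np.array([x,y,1.])
    T=c['cam_to_world']; d=T[:3,:3]@d; return T[:3,3],d/np.linalg.norm(d)
def onz(c,u,v,z,fish=False):
    o,d=ray(c,u,v,fish); return o+d*(z-o[2])/d[2]
def proj(c,p,fish=False):
    T=np.linalg.inv(c['cam_to_world']); q=T[:3,:3]@np.array(p)+T[:3,3]
    if fish:
        r=np.hypot(q[0],q[1]); t=np.arctan2(r,q[2]); return c['cx']+c['fx']*t*q[0]/r, c['cy']+c['fy']*t*q[1]/r
    return c['cx']+c['fx']*q[0]/q[2], c['cy']+c['fy']*q[1]/q[2]
def crop(tag,x0,y0,x1,y1,s):
    im=cv2.imread(f'pics/{tag}.png')[y0:y1,x0:x1]; cv2.imwrite(f'pics/{tag}_c{x0}_{y0}.png',cv2.resize(im,None,fx=s,fy=s,interpolation=cv2.INTER_CUBIC))
E
python3 - <<'E'
from h import *
for n in ['scene','side','wrist']:
    c=snap(n,n+'0'); print(n,c['fx'],c['cx'],c['cy'],np.round(c['cam_to_world'],3).tolist())
print(read_state())
E
```

```text
pics
scene 424.2372135654431 278.4181919878528 200.88801135037818 [[-0.761, -0.412, 0.501, -0.203], [-0.649, 0.496, -0.577, 0.87], [-0.011, -0.765, -0.644, 0.959], [0.0, 0.0, 0.0, 1.0]]
side 515.0544630181262 282.8685868495762 212.4897054857639 [[0.957, -0.195, 0.215, 0.135], [-0.29, -0.619, 0.73, -1.176], [-0.009, -0.761, -0.649, 1.167], [0.0, 0.0, 0.0, 1.0]]
wrist 325.19226210127806 278.0927588565178 210.94357645755215 [[0.443, -0.857, -0.262, 0.349], [-0.896, -0.424, -0.128, -0.525], [-0.002, 0.292, -0.956, 0.384], [0.0, 0.0, 0.0, 1.0]]
{'time': 0.15, 'joint_positions': array([ 1.08939574,  0.33274199, -0.06469232,  1.46076437,  0.0216207 ,
        1.34986757, -0.08852967]), 'joint_vel': array([-0.00016402, -0.00376701, -0.00083224, -0.00248008, -0.00062642,
       -0.00020061,  0.00057312]), 'joint_torque': array([ 2.01683783e-03, -6.23634481e+01,  2.55897478e-02, -3.90142429e+01,
       -6.13016426e-02,  3.72428703e-02,  9.22092704e-05]), 'ee_pos': array([ 0.27665663, -0.56011003,  0.22191951]), 'eef_rot': array([-0.60041373,  0.37354721, -0.37287114,  0.60077695]), 'ft_force': array([-0.66906966, -0.48447649, -0.58890377]), 'torque': array([-0.04693398,  0.03595655, -0.00816537]), 'width': 0.08720500874613132}
```

View pics/scene0.png

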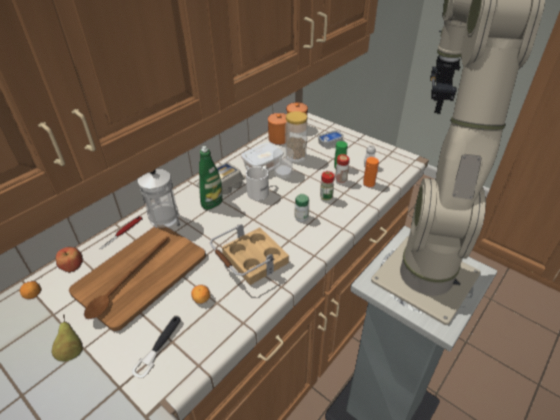

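View pics/side0.png

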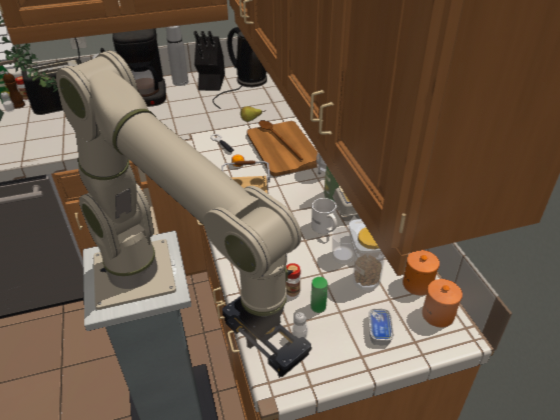

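View pics/wrist0.png

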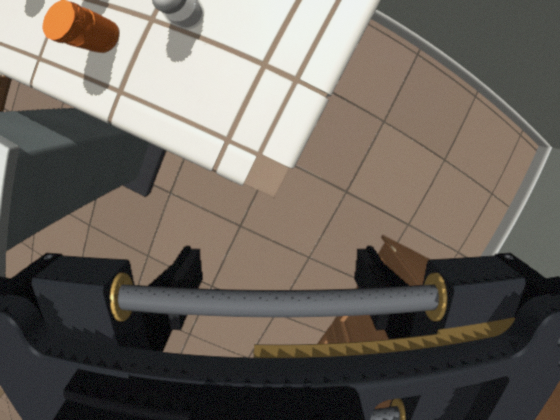

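Run:
```python
from h import *
crop('scene0',280,130,400,230,6)
crop('scene0',200,210,310,300,7)
c=load('scene0')
for n,(u,v) in dict(jar1=(327,198),jar2=(342,181),greencap=(302,220),orange=(371,185),green=(340,166),shaker=(371,160)).items(): print(n,onz(c,u,v,0).round(3))
```

```text
jar1 [ 0.422 -0.111  0.   ]
jar2 [ 0.436 -0.227  0.   ]
greencap [0.419 0.036 0.   ]
orange [ 0.342 -0.274  0.   ]
green [ 0.496 -0.301  0.   ]
shaker [ 0.425 -0.413  0.   ]
```

View pics/scene0_c280_130.png

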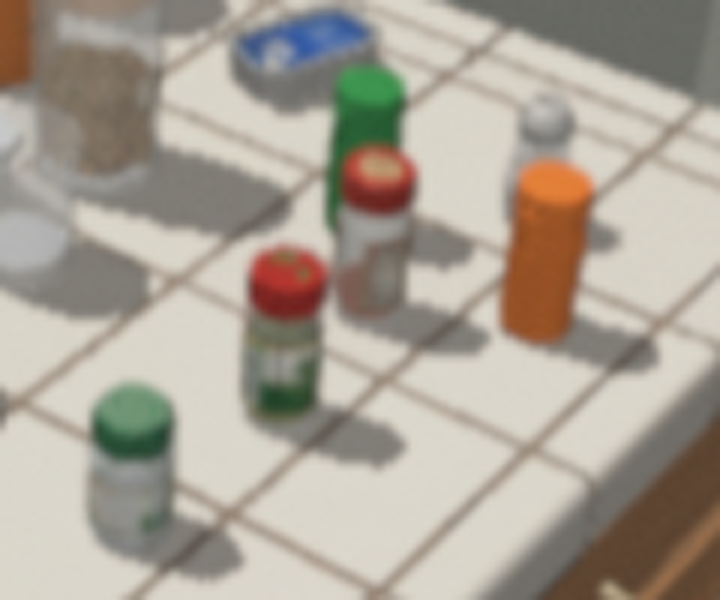

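View pics/scene0_c200_210.png

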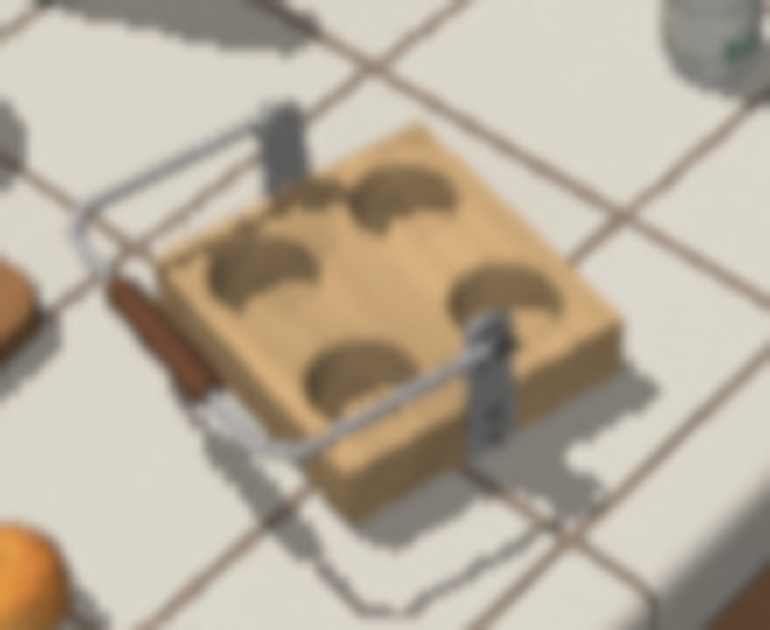

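```bash
cat >> h.py <<'E'
from scipy.optimize import least_squares
def carrier_pts(p,loc):
    x,y,a=p[:3]; c,s=np.cos(a),np.sin(a); loc=np.asarray(loc,float)
    return np.c_[x+c*loc[:,0]-s*loc[:,1], y+s*loc[:,0]+c*loc[:,1], loc[:,2]]
def fitc(c,loc,uv,p0,fish=False):
    f=lambda p:(np.array([proj(c,q,fish) for q in carrier_pts(p,loc)])-uv).ravel()
    r=least_squares(f,p0,loss='soft_l1'); return r.x,f(r.x).reshape(-1,2)
E
python3 - <<'E'
from h import *
c=load('scene0')
u=lambda a,b:(280+a/6,130+b/6)
for n,ct,bt in [('j1',(288,267),(282,405)),('j2',(379,166),(372,300)),('green',(370,83),None),('orange',(555,180),None)]:
    print(n,onz(c,*u(*ct),.106).round(4), onz(c,*u(*bt),0).round(4) if bt else '')
print('pill',onz(c,*u(132,402),.087),'salt',onz(c,*u(547,105),.09))
w=lambda a,b:(200+a/7,210+b/7)
im=np.array([w(*q) for q in [(420,122),(620,322),(345,475),(160,265),(110,285),(210,395)]])
# y+ toward handle: left(160,265) & front(345,475) have +y
g=[(35,105,75),(-35,105,75)]
for sgn in (1,-1):
    loc=np.array([(-75*sgn,-70,38),(75*sgn,-70,38),(75*sgn,70,38),(-75*sgn,70,38),(-35*sgn,105,75),(35*sgn,105,75)])/1000
    for a0 in (0,1.5,3,4.5):
        p,e=fitc(c,loc,im,[.45,.2,a0]); print(sgn,p.round(4),np.abs(e).max().round(2),e.round(1).tolist() if np.abs(e).max()<6 else '')
E
```

```text
j1 [ 0.4221 -0.1055  0.106 ] [ 0.4234 -0.113   0.    ]
j2 [ 0.4387 -0.2212  0.106 ] [ 0.4399 -0.2318  0.    ]
green [ 0.4935 -0.2931  0.106 ] 
orange [ 0.3515 -0.2745  0.106 ] 
pill [0.42992889 0.02541271 0.087     ] salt [ 0.40793473 -0.36354657  0.09      ]
1 [ 0.3842  0.3028 -1.3928] 64.97 
1 [0.5066 0.3371 1.5748] 107.34 
1 [0.4515 0.3975 2.8757] 84.93 
1 [0.3842 0.3028 4.8904] 64.97 
-1 [ 0.4175  0.2648 -0.2301] 1.35 [[0.1, -0.1], [0.6, -0.3], [-0.2, 0.4], [-1.3, -1.0], [1.0, 0.6], [-0.4, -0.0]]
-1 [ 0.4175  0.2648 -0.2301] 1.35 [[0.1, -0.1], [0.6, -0.3], [-0.2, 0.4], [-1.3, -1.0], [1.0, 0.6], [-0.4, -0.0]]
-1 [0.4175 0.2648 6.0531] 1.35 [[0.1, -0.1], [0.6, -0.3], [-0.2, 0.4], [-1.3, -1.0], [1.0, 0.6], [-0.4, -0.0]]
-1 [0.4175 0.2648 6.0531] 1.35 [[0.1, -0.1], [0.6, -0.3], [-0.2, 0.4], [-1.3, -1.0], [1.0, 0.6], [-0.4, -0.0]]
```

Candidates: red-capped jars at (327,186) and (342,170). Look-alikes: the green tube (340,156), the orange tube (371,172), the green-capped squat bottle (302,208) and the silver-domed shaker (371,157). The close crop shows that only the two red-capped glass jars fit the description. The carrier's yaw is about -0.23, and its folded handle points to world +y.

{"name": "jog_arm", "arguments": {
  "commands": [
    {"translation": [8,26,2],"twist": 0.144},
    {"translation": [8,26,2],"twist": 0.144},
    {"translation": [8,26,2],"twist": 0.144},
    {"translation": [9,27,2],"twist": 0.144},
    {"translation": [9,27,2],"twist": 0.144},
    {"translation": [9,27,2],"twist": 0.144},
    {"translation": [9,27,2],"twist": 0.144},
    {"translation": [9,27,2],"twist": 0.144},
    {"translation": [9,27,2],"twist": 0.144},
    {"translation": [9,27,2],"twist": 0.144},
    {"translation": [9,27,2],"twist": 0.144},
    {"translation": [9,27,2],"twist": 0.144},
    {"translation": [9,27,2],"twist": 0.144},
    {"translation": [8,26,1],"twist": 0.144},
    {"translation": [8,26,1],"twist": 0.144},
    {"translation": [8,26,1],"twist": 0.144},
    {"translation": [8,26,1],"twist": 0.144},
    {"translation": [0,0,0],"twist": 0},
    {"translation": [0,0,0],"twist": 0}
  ],
  "grip": 0.25,
  "grip_force": 25
}}

```text
time: 2.05
ee_pos: [0.4227, -0.1083, 0.2525]
eef_rot: [-0.555, -0.438, 0.438, 0.555]
ft_force: [0.0, 0.1, -0.6]
width: 0.0654
```

```bash
cat >> h.py <<'E'
from scipy.spatial.transform import Rotation as R
def st():
    s=read_state(); M=R.from_quat(s['eef_rot']).as_matrix(); a=np.degrees(np.arctan2(M[1,0],M[0,0]))
    print('t',round(s['time'],2),'p',s['ee_pos'].round(4),'jaw',a.round(2),'y',M[:,1].round(4),'w',round(s['width'],4),'F',np.round(s['ft_force'],1),'q',s['joint_positions'].round(2)); return s
E
python3 - <<'E'
from h import *
st(); snap('wrist','w1'); snap('scene','s1')
E
```

```text
t 2.05 p [ 0.4227 -0.1083  0.2525] jaw 76.51 y [-3.e-04 -2.e-04 -1.e+00] w 0.0654 F [ 0.   0.1 -0.6] q [ 0.74 -0.08 -0.55  1.85 -0.04  1.36  1.53]
```

View pics/w1.png

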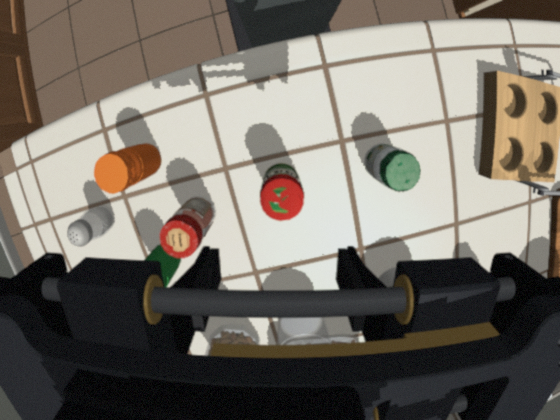

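Run:
```python
from h import *
crop('w1',150,150,320,270,4); crop('w1',460,30,560,210,4)
c=load('w1'); print(c['cx'],c['cy'],c['fx'],c['cam_to_world'].round(3).tolist())
```

```text
278.0927588565178 210.94357645755215 325.19226210127806 [[0.233, 0.93, 0.285, 0.344], [0.972, -0.223, -0.067, -0.09], [0.001, 0.293, -0.956, 0.414], [0.0, 0.0, 0.0, 1.0]]
```

View pics/w1_c150_150.png

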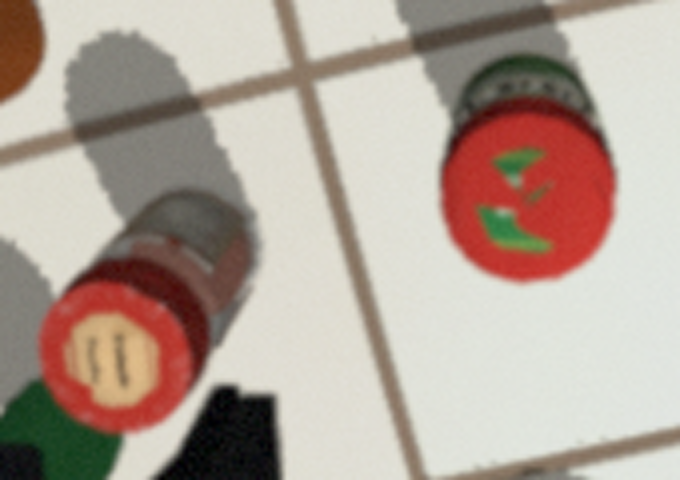

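View pics/w1_c460_30.png

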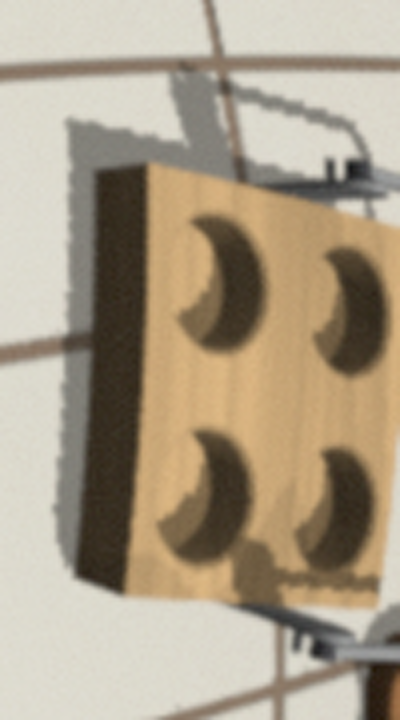

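Run:
```python
from h import *
c=load('w1')
u=lambda a,b:(150+a/4,150+b/4)
# cap outlines: left/right/top/bottom extremes
print('j1',onz(c,*u(529,195),.106,1).round(4)); print('j2',onz(c,*u(117,355),.106,1).round(4))
for e in [(441,190),(616,195),(530,283)]: print(onz(c,*u(*e),.106,1).round(4))
w=lambda a,b:(460+a/4,30+b/4)
# top corners: near-right-bottom etc: (148,163) and (125,595), (378,608)
im=np.array([w(148,163),w(125,595),w(378,608)])
for l in ([(-75,-70),(75,-70),(75,70)],):
    loc=np.c_[np.array(l),np.full(3,38)]/1000
    p,e=fitc(c,loc,im,[.4175,.2648,-.23],True); print(p.round(4),e.round(2).tolist())
s=load('s1'); u=lambda a,b:(280+a/6,130+b/6)
```

```text
j1 [ 0.4247 -0.1044  0.106 ]
j2 [ 0.4415 -0.2198  0.106 ]
[ 0.4185 -0.1251  0.106 ]
[ 0.4297 -0.0836  0.106 ]
[ 0.447  -0.1094  0.106 ]
[ 0.4224  0.265  -0.2219] [[0.13, -0.34], [0.05, 0.41], [-0.19, -0.09]]
```

{"name": "jog_arm", "arguments": {
  "commands": [
    {"translation": [1,3,-20],"twist": 0},
    {"translation": [0,0,-35],"twist": 0},
    {"translation": [0,0,-40],"twist": 0},
    {"translation": [0,0,-35],"twist": 0},
    {"translation": [0,0,-26],"twist": 0},
    {"translation": [0,0,-20],"twist": 0},
    {"translation": [0,0,0],"twist": 0}
  ]
}}

```text
time: 2.85
ee_pos: [0.4217, -0.1059, 0.0742]
eef_rot: [-0.554, -0.436, 0.438, 0.557]
ft_force: [-1.3, 0.9, 0.9]
width: 0.0653
```

Run:
```python
from h import *
st(); snap('wrist','w2')
```

```text
t 2.85 p [ 0.4217 -0.1059  0.0742] jaw 76.4 y [-0.0046  0.0018 -1.    ] w 0.0653 F [-1.3  0.9  0.9] q [ 0.71  0.11 -0.58  2.08  0.07  0.98  1.42]
```

View pics/w2.png

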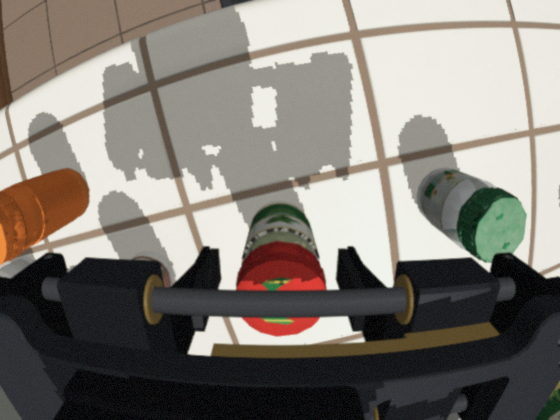

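The red cap sits centred between the fingers at (281,290), so I'm closing on it.

{"name": "jog_arm", "arguments": {
  "commands": [
    {"translation": [2,0,0],"twist": 0}
  ]
}}

```text
time: 3.0
ee_pos: [0.4262, -0.106, 0.0775]
eef_rot: [0.556, 0.438, -0.437, -0.555]
ft_force: [0.3, -0.0, 0.6]
width: 0.0655
```

{"name": "jog_arm", "arguments": {
  "commands": [
    {"translation": [0,0,0],"twist": 0},
    {"translation": [0,0,0],"twist": 0},
    {"translation": [0,0,0],"twist": 0},
    {"translation": [0,0,0],"twist": 0},
    {"translation": [0,0,0],"twist": 0}
  ],
  "grip": 0.9,
  "grip_force": 25
}}

```text
time: 3.5
ee_pos: [0.4261, -0.1055, 0.077]
eef_rot: [0.555, 0.438, -0.438, -0.555]
ft_force: [-0.1, 0.2, 4.1]
width: 0.0437
```

Run:
```python
from h import *
st(); snap('wrist','w3')
```

```text
t 3.5 p [ 0.4261 -0.1055  0.077 ] jaw 76.54 y [ 6.e-04 -3.e-04 -1.e+00] w 0.0437 F [-0.1  0.2  4.1] q [ 0.7   0.11 -0.58  2.07  0.07  0.98  1.42]
```

View pics/w3.png

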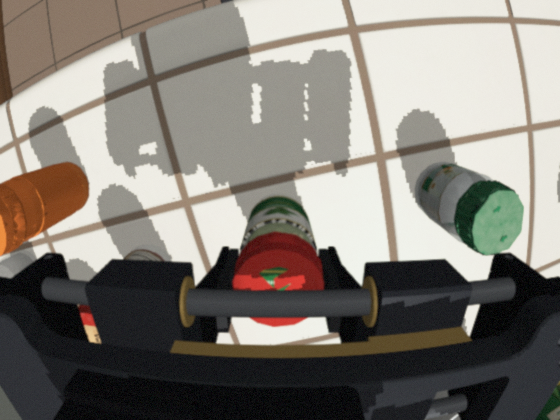

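{"name": "jog_arm", "arguments": {
  "commands": [
    {"translation": [0,0,15],"twist": 0},
    {"translation": [0,0,30],"twist": 0},
    {"translation": [0,5,40],"twist": 0},
    {"translation": [0,15,35],"twist": 0},
    {"translation": [0,25,25],"twist": 0},
    {"translation": [0,35,10],"twist": 0},
    {"translation": [0,40,0],"twist": 0},
    {"translation": [0,40,0],"twist": 0},
    {"translation": [0,35,0],"twist": 0},
    {"translation": [0,20,0],"twist": 0},
    {"translation": [0,10,0],"twist": 0},
    {"translation": [0,0,0],"twist": 0},
    {"translation": [0,0,0],"twist": 0}
  ]
}}

```text
time: 4.85
ee_pos: [0.4259, 0.1184, 0.2313]
eef_rot: [-0.555, -0.437, 0.438, 0.555]
ft_force: [0.1, -0.1, -0.8]
width: 0.044
```

Run:
```python
from h import *
st(); snap('wrist','w4'); snap('scene','s4')
```

```text
t 4.85 p [0.4259 0.1184 0.2313] jaw 76.49 y [-6.e-04 -2.e-04 -1.e+00] w 0.044 F [ 0.1 -0.1 -0.8] q [ 0.52 -0.05 -0.85  1.86 -0.04  1.32  1.02]
```

View pics/w4.png

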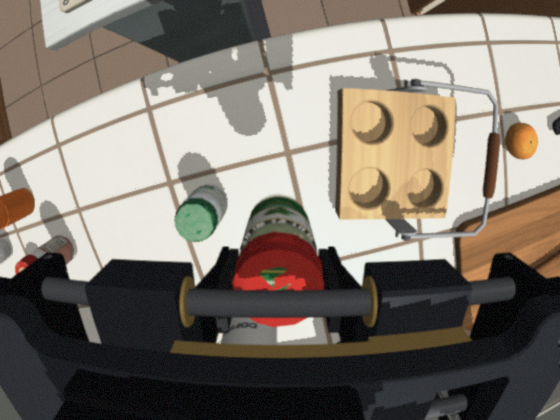

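View pics/s4.png

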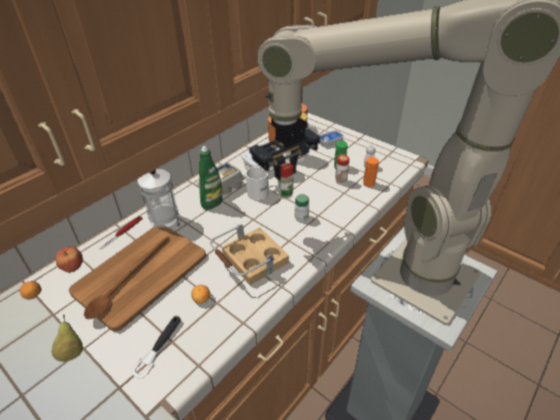

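Run:
```python
from h import *
crop('w4',325,65,525,245,4)
```

```text
(no output)
```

View pics/w4_c325_65.png

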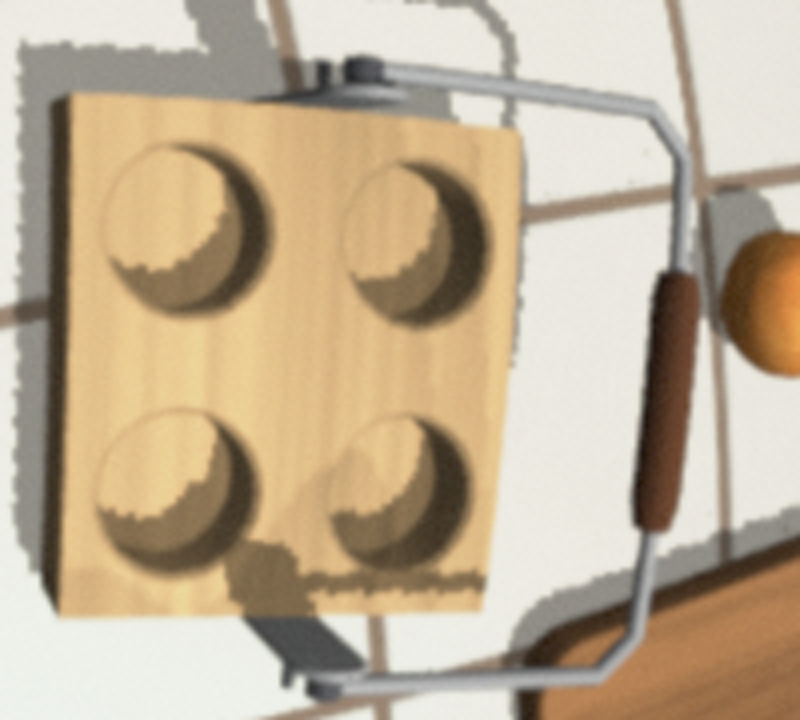

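Run:
```python
from h import *
c=load('w4'); w=lambda a,b:(325+a/4,65+b/4)
im=np.array([w(*q) for q in [(68,93),(520,130),(58,615),(482,610),(188,230),(417,245),(177,492),(399,492)]])
loc=np.array([(-75,-70,38),(-75,70,38),(75,-70,38),(75,70,38),(-38,-36,38),(-38,36,38),(38,-36,38),(38,36,38)])/1000
p,e=fitc(c,loc,im,[.4175,.2648,-.23],True); print(p.round(4),e.round(1).tolist())
g=np.array([(-35,105,75),(35,105,75)])/1000
print([np.array(proj(c,q,1))-w(*m) for q,m in zip(carrier_pts(p,g),[(678,275),(655,530)])])
s=load('scene0')
wi=lambda a,b:(200+a/7,210+b/7)
for q in carrier_pts(p,loc): print(((np.array(proj(s,q))-[200,210])*7).round(0),end='')
print()
for k,v in dict(s1=(38,36),s2=(-38,36),s3=(-38,-36),s4=(38,-36),grip=(0,105)).items(): print(k,carrier_pts(p,[(v[0]/1000,v[1]/1000,0)]).round(4))
# where held jar seen: cap top centre at z=.2313+.029
for z in (.2313+.029,): print('cap',onz(c,279,271,z,1).round(4))
print('mandarin',onz(c,521,141,.025,1).round(3))
```

```text
[ 0.4222  0.2639 -0.2242] [[0.3, -0.5], [-0.2, -0.4], [-0.3, 0.8], [-0.3, 0.1], [-0.1, -0.3], [0.3, -0.7], [-0.0, 0.5], [0.4, 0.8]]
[array([-0.76558787,  1.21557084]), array([-1.18891807, -3.08819484])]
[617. 312.][338. 471.][413. 115.][144. 253.][499. 297.][357. 375.][397. 195.][258. 268.]
s1 [[0.4673 0.2906 0.    ]]
s2 [[0.3932 0.3075 0.    ]]
s3 [[0.3772 0.2373 0.    ]]
s4 [[0.4513 0.2204 0.    ]]
grip [[0.4456 0.3663 0.    ]]
cap [0.4149 0.1215 0.2603]
mandarin [0.437 0.462 0.025]
```

Run:
```python
from h import *
crop('w4',210,185,350,335,5)
c=load('w4')
s=read_state();T=s['ee_pos']
# project a circle r=22.5 at TCP xy, z=T.z+.029
for dx in (0,-.0015):
  ax=np.array([np.cos(-.2242),np.sin(-.2242)])*dx
  for (zz,r) in ((.029,.0225),(-.077,.021)):
    P=np.array([proj(c,[T[0]+ax[0]+r*np.cos(t),T[1]+ax[1]+r*np.sin(t),T[2]+zz],1) for t in np.linspace(0,6.28,40)])
    print(dx,zz,((P.min(0)-[210,185])*5).round(),((P.max(0)-[210,185])*5).round())
```

```text
0 0.029 [102. 321.] [574. 723.]
0 -0.077 [204.  47.] [473. 303.]
-0.0015 0.029 [101. 306.] [575. 711.]
-0.0015 -0.077 [203.  37.] [473. 294.]
```

View pics/w4_c210_185.png

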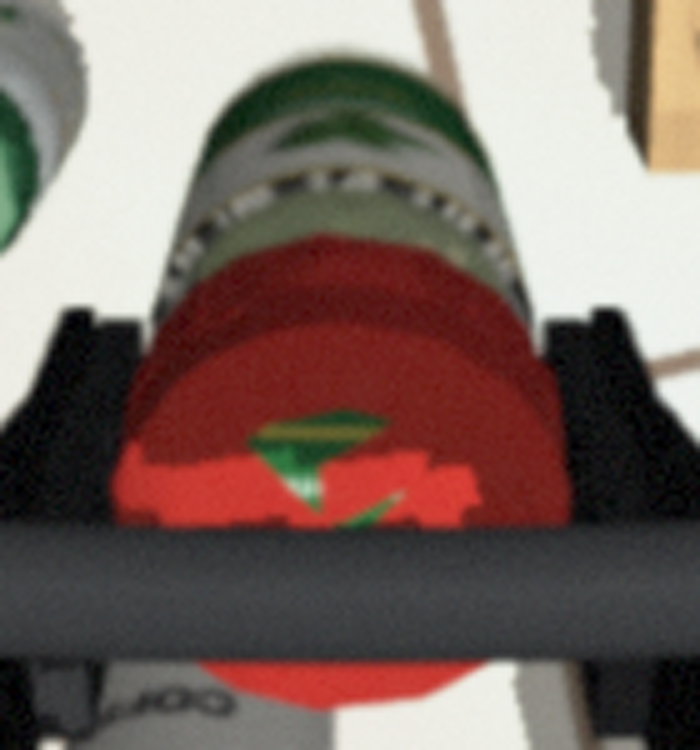

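{"name": "jog_arm", "arguments": {
  "commands": [
    {"translation": [3,14,0],"twist": 0.012},
    {"translation": [8,30,0],"twist": 0},
    {"translation": [10,40,0],"twist": 0},
    {"translation": [10,40,0],"twist": 0},
    {"translation": [7,32,-5],"twist": 0},
    {"translation": [3,14,-15],"twist": 0},
    {"translation": [0,2,-25],"twist": 0},
    {"translation": [0,0,-25],"twist": 0},
    {"translation": [0,0,-20],"twist": 0},
    {"translation": [0,0,-8],"twist": 0},
    {"translation": [0,0,0],"twist": 0},
    {"translation": [0,0,0],"twist": 0}
  ]
}}

```text
time: 6.15
ee_pos: [0.4674, 0.2915, 0.1344]
eef_rot: [0.553, 0.441, -0.441, -0.553]
ft_force: [-0.0, -0.3, -1.4]
width: 0.0437
```

Run:
```python
from h import *
st(); c=snap('wrist','w5'); s=snap('scene','s5')
crop('w5',210,100,420,300,4); crop('s5',200,170,310,300,6)
```

```text
t 6.15 p [0.4674 0.2915 0.1344] jaw 77.2 y [ 8.e-04  4.e-04 -1.e+00] w 0.0437 F [-0.  -0.3 -1.4] q [ 0.15  0.39 -0.95  1.73  0.34  1.19  0.46]
```

View pics/w5_c210_100.png

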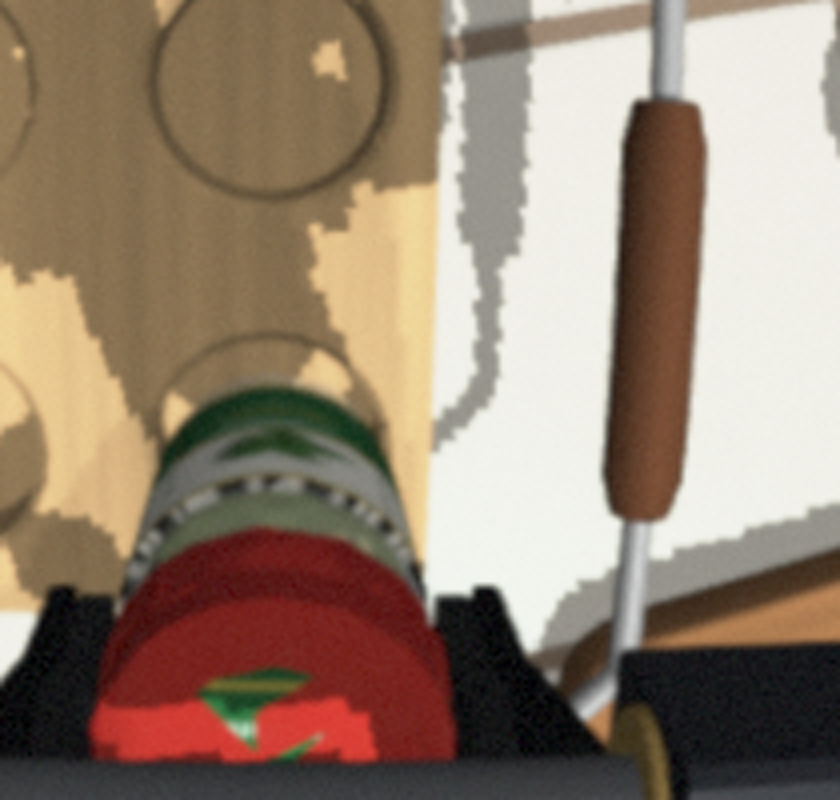

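View pics/s5_c200_170.png

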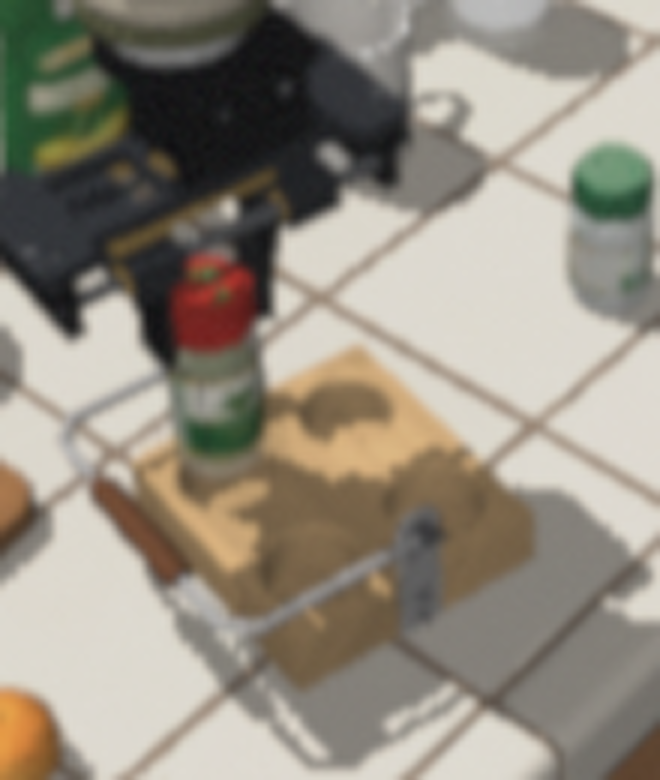

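Run:
```python
from h import *
p=[.4222,.2639,-.2242]; c=load('w5'); s=load('s5')
t=np.linspace(0,2*np.pi,90)
def ext(c,x,y,z,r,off,k,f,frame=None):
    P=np.array([proj(c,[x+r*np.cos(a),y+r*np.sin(a),z],f) for a in t]); P=(P-off)*k; return P.min(0).round(),P.max(0).round()
for n,l in (('s1',(.038,.036,.038)),('s2',(-.038,.036,.038)),('s3',(-.038,-.036,.038))):
    q=carrier_pts(p,[l])[0]
    print(n,'w',*ext(c,*q,.024,[210,100],4,True),'s',*ext(s,*q,.024,[200,170],6,False))
T=read_state()['ee_pos']
print('jar base',*ext(c,T[0],T[1],T[2]-.077,.021,[210,100],4,True),*ext(s,T[0],T[1],T[2]-.077,.021,[200,170],6,False))
print('jar top',*ext(c,T[0],T[1],T[2]+.029,.0225,[210,100],4,True),*ext(s,T[0],T[1],T[2]+.029,.0225,[200,170],6,False))
```

```text
s1 w [152. 339.] [382. 559.] s [172. 435.] [269. 505.]
s2 w [145. -39.] [389. 202.] s [256. 524.] [357. 600.]
s3 w [-202.  -27.] [ 25. 208.] s [379. 459.] [477. 531.]
jar base [165. 377.] [381. 582.] [173. 412.] [259. 474.]
jar top [ 85. 597.] [464. 919.] [150. 251.] [247. 316.]
```

{"name": "jog_arm", "arguments": {
  "commands": [
    {"translation": [-1,0,-5],"twist": 0},
    {"translation": [0,0,-8],"twist": 0},
    {"translation": [0,0,-6],"twist": 0},
    {"translation": [0,0,-4],"twist": 0},
    {"translation": [0,0,-4],"twist": 0},
    {"translation": [0,0,0],"twist": 0}
  ]
}}

```text
time: 6.85
ee_pos: [0.4656, 0.2914, 0.1059]
eef_rot: [-0.552, -0.441, 0.442, 0.553]
ft_force: [0.1, -0.8, -2.2]
width: 0.0439
```

Run:
```python
from h import *
st(); c=snap('wrist','w6'); crop('w6',210,60,420,260,4)
```

```text
t 6.85 p [0.4656 0.2914 0.1059] jaw 77.24 y [-8.e-04 -3.e-04 -1.e+00] w 0.0439 F [ 0.1 -0.8 -2.2] q [ 0.13  0.42 -0.94  1.76  0.37  1.15  0.43]
```

View pics/w6_c210_60.png

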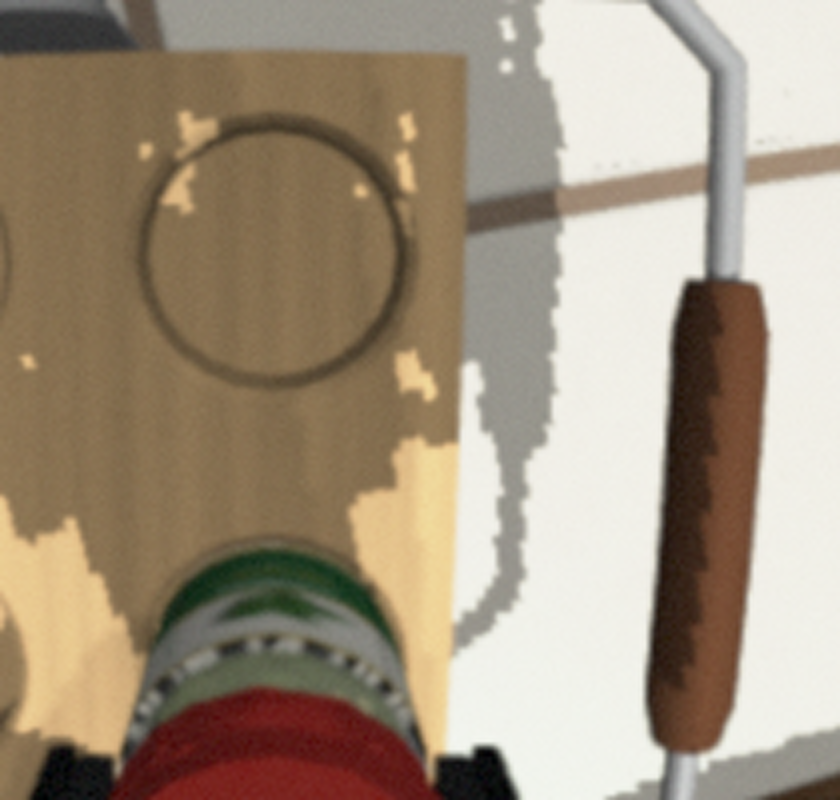

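{"name": "jog_arm", "arguments": {
  "commands": [
    {"translation": [0,0,-6],"twist": 0},
    {"translation": [0,0,-4],"twist": 0},
    {"translation": [0,0,-3],"twist": 0},
    {"translation": [0,0,-2],"twist": 0},
    {"translation": [0,0,0],"twist": 0}
  ]
}}

```text
time: 7.4
ee_pos: [0.4657, 0.2915, 0.0912]
eef_rot: [-0.552, -0.441, 0.441, 0.553]
ft_force: [1.0, -0.4, -0.6]
width: 0.0437
```

{"name": "jog_arm", "arguments": {
  "commands": [
    {"translation": [0,0,-1],"twist": 0},
    {"translation": [0,0,-1],"twist": 0},
    {"translation": [0,0,0],"twist": 0}
  ]
}}

```text
time: 7.7
ee_pos: [0.4658, 0.2916, 0.0895]
eef_rot: [-0.552, -0.441, 0.441, 0.553]
ft_force: [-0.2, -0.3, -1.5]
width: 0.0434
```

{"name": "jog_arm", "arguments": {
  "commands": [
    {"translation": [0,0,-1],"twist": 0},
    {"translation": [0,0,0],"twist": 0}
  ]
}}

```text
time: 7.9
ee_pos: [0.4662, 0.2916, 0.089]
eef_rot: [0.553, 0.441, -0.441, -0.552]
ft_force: [-0.2, -1.2, 3.1]
width: 0.0439
```

{"name": "jog_arm", "arguments": {
  "commands": [
    {"translation": [0,0,-1],"twist": 0},
    {"translation": [0,0,0],"twist": 0}
  ]
}}

```text
time: 8.1
ee_pos: [0.4665, 0.2918, 0.0889]
eef_rot: [0.553, 0.442, -0.441, -0.552]
ft_force: [-2.2, -3.5, 12.9]
width: 0.0434
```

{"name": "jog_arm", "arguments": {
  "commands": [
    {"translation": [0,0,1],"twist": 0},
    {"translation": [0,0,0],"twist": 0}
  ]
}}

```text
time: 8.3
ee_pos: [0.4662, 0.2917, 0.089]
eef_rot: [0.553, 0.442, -0.441, -0.552]
ft_force: [0.9, -0.6, 5.7]
width: 0.0436
```

{"name": "jog_arm", "arguments": {
  "commands": [
    {"translation": [0,0,0],"twist": 0},
    {"translation": [0,0,0],"twist": 0},
    {"translation": [0,0,0],"twist": 0}
  ],
  "grip": 0.33
}}

```text
time: 8.6
ee_pos: [0.4655, 0.2917, 0.0883]
eef_rot: [-0.552, -0.441, 0.442, 0.553]
ft_force: [0.3, -0.1, 0.6]
width: 0.0558
```

{"name": "jog_arm", "arguments": {
  "commands": [
    {"translation": [0,0,10],"twist": 0},
    {"translation": [0,0,25],"twist": 0},
    {"translation": [0,0,35],"twist": 0},
    {"translation": [0,0,40],"twist": 0},
    {"translation": [0,0,30],"twist": 0},
    {"translation": [0,-10,10],"twist": 0},
    {"translation": [0,0,0],"twist": 0}
  ]
}}

```text
time: 9.3
ee_pos: [0.4666, 0.2808, 0.24]
eef_rot: [0.553, 0.442, -0.44, -0.552]
ft_force: [0.0, -1.0, -1.0]
width: 0.0585
```

Run:
```python
from h import *
st(); c=snap('wrist','w7'); snap('scene','s7');crop('s7',200,170,310,300,6)
```

```text
t 9.3 p [0.4666 0.2808 0.24  ] jaw 77.15 y [ 2.5e-03  2.0e-04 -1.0e+00] w 0.0585 F [ 0. -1. -1.] q [ 0.22  0.28 -0.99  1.61  0.24  1.38  0.54]
```

View pics/w7.png

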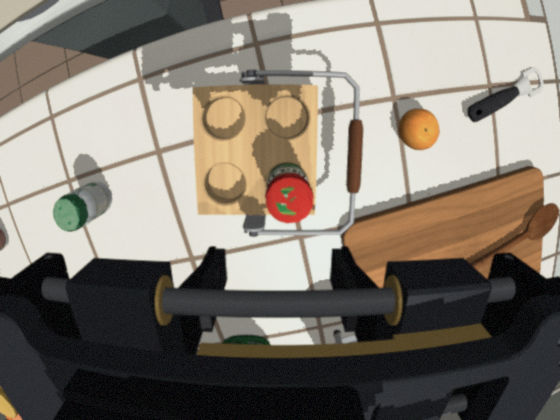

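View pics/s7_c200_170.png

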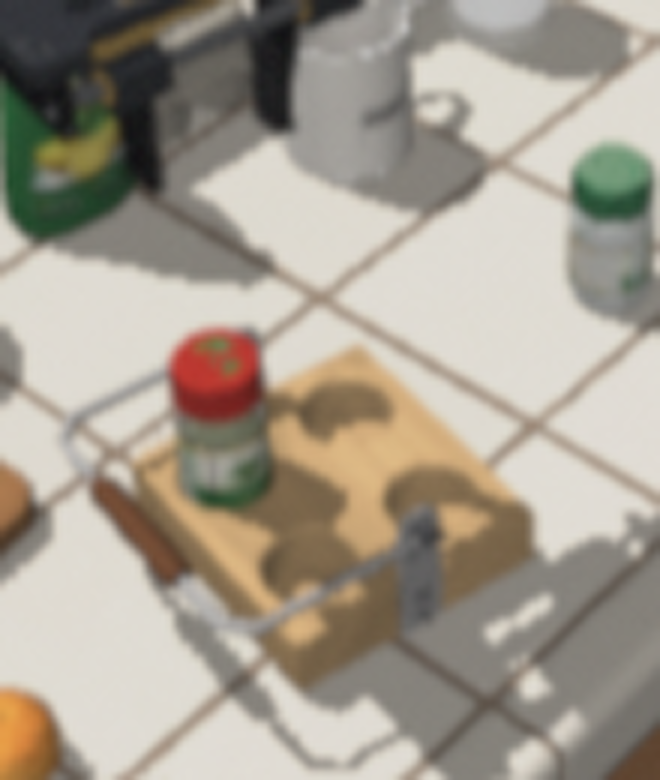

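Jar 1 is seated in socket1, with its cap at (289,197) in the wrist view. I'll refine the carrier pose from this view and then fetch jar 2.

Run:
```python
from h import *
crop('w7',180,60,380,250,4)
```

```text
(no output)
```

View pics/w7_c180_60.png

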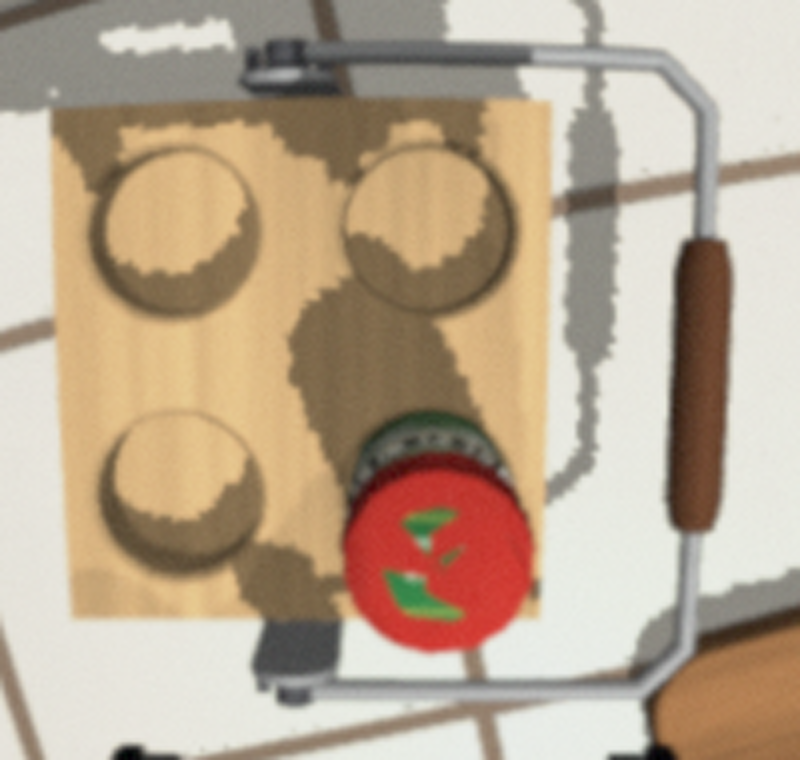

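{"name": "jog_arm", "arguments": {
  "commands": [
    {"translation": [0,-20,0],"twist": 0},
    {"translation": [0,-40,0],"twist": 0},
    {"translation": [0,-45,0],"twist": 0},
    {"translation": [-2,-45,0],"twist": 0},
    {"translation": [-4,-45,0],"twist": 0},
    {"translation": [-5,-45,0],"twist": 0},
    {"translation": [-5,-45,0],"twist": 0},
    {"translation": [-4,-45,0],"twist": 0},
    {"translation": [-3,-45,0],"twist": 0},
    {"translation": [-2,-45,0],"twist": 0},
    {"translation": [0,-40,0],"twist": 0},
    {"translation": [0,-30,0],"twist": 0},
    {"translation": [0,-10,0],"twist": 0},
    {"translation": [0,0,0],"twist": 0}
  ],
  "grip": 0.25
}}

```text
time: 10.8
ee_pos: [0.4401, -0.219, 0.2371]
eef_rot: [-0.552, -0.441, 0.441, 0.554]
ft_force: [-0.3, 0.3, 0.7]
width: 0.0651
```

Run:
```python
from h import *
st(); c=snap('wrist','w8'); crop('w8',200,120,370,260,4)
```

```text
t 10.8 p [ 0.4401 -0.219   0.2371] jaw 77.12 y [-0.0021  0.0019 -1.    ] w 0.0651 F [-0.3  0.3  0.7] q [ 0.93  0.07 -0.58  1.75  0.04  1.33  1.69]
```

View pics/w8.png

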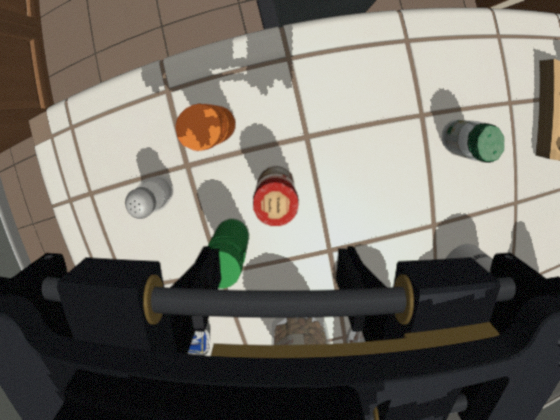

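View pics/w8_c200_120.png

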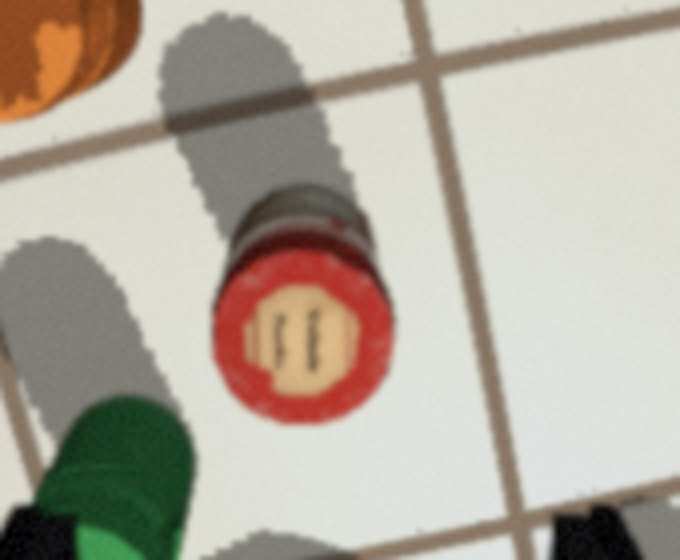

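Run:
```python
from h import *
c=load('w8'); print('j2',onz(c,200+303/4,120+336/4,.106,1).round(4))
c=load('w7'); w=lambda a,b:(180+a/4,60+b/4)
im=np.array([w(*q) for q in [(52,105),(550,102),(72,618),(540,618),(177,232),(430,228),(182,493)]])
loc=np.array([(-75,-70,38),(-75,70,38),(75,-70,38),(75,70,38),(-38,-36,38),(-38,36,38),(38,-36,38)])/1000
p,e=fitc(c,loc,im,[.4175,.2648,-.23],True); print(p.round(4),e.round(1).tolist())
for h in (.070,.075,.08):
  g=np.array([(-.035,.105,h),(.035,.105,h)])
  print(h,[(np.array(proj(c,q,1))-w(*m)).round(1) for q,m in zip(carrier_pts(p,g),[(708,240),(692,530)])])
for k,v in dict(s1=(38,36),s3=(-38,-36),grip=(0,105)).items(): print(k,carrier_pts(p,[(v[0]/1000,v[1]/1000,0)]).round(4))
print('jar1 top', onz(c,*w(438,560),.118,1))
```

```text
j2 [ 0.4414 -0.2211  0.106 ]
[ 0.4226  0.2651 -0.2284] [[-0.0, 0.2], [1.3, -0.7], [0.1, -0.2], [0.5, 0.3], [-1.3, -0.3], [0.2, 0.1], [-0.9, 0.7]]
0.07 [array([-1.3,  2.3]), array([-0.4, -4.2])]
0.075 [array([-0.2,  2.5]), array([ 0.6, -3.1])]
0.08 [array([1. , 2.7]), array([ 1.7, -1.9])]
s1 [[0.4678 0.2915 0.    ]]
s3 [[0.3775 0.2386 0.    ]]
grip [[0.4464 0.3673 0.    ]]
jar1 top [0.46510978 0.29202323 0.118     ]
```

{"name": "jog_arm", "arguments": {
  "commands": [
    {"translation": [1,-2,-15],"twist": 0},
    {"translation": [0,0,-35],"twist": 0},
    {"translation": [0,0,-40],"twist": 0},
    {"translation": [0,0,-35],"twist": 0},
    {"translation": [0,0,-25],"twist": 0},
    {"translation": [0,0,-12],"twist": 0},
    {"translation": [0,0,0],"twist": 0},
    {"translation": [0,0,0],"twist": 0}
  ]
}}

```text
time: 11.65
ee_pos: [0.4426, -0.2199, 0.0776]
eef_rot: [0.553, 0.442, -0.441, -0.552]
ft_force: [0.3, 0.2, 0.9]
width: 0.0651
```

Run:
```python
from h import *
st(); c=snap('wrist','w9')
```

```text
t 11.65 p [ 0.4426 -0.2199  0.0776] jaw 77.29 y [ 1.1e-03 -3.0e-04 -1.0e+00] w 0.0651 F [0.3 0.2 0.9] q [ 0.89  0.24 -0.58  1.94  0.15  1.01  1.6 ]
```

View pics/w9.png

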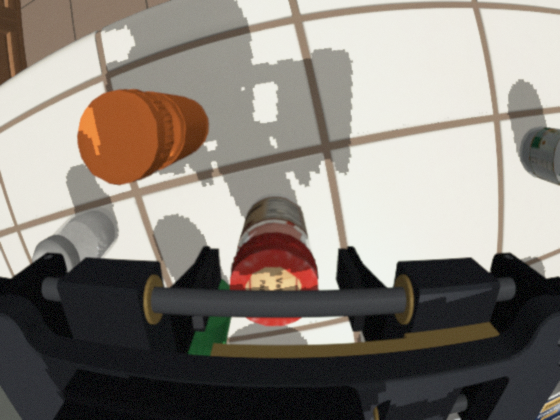

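The cap lies between the fingers at (274,280). I'll close on it, lift, and carry it over the carrier.

{"name": "jog_arm", "arguments": {
  "commands": [
    {"translation": [0,0,0],"twist": 0},
    {"translation": [0,0,0],"twist": 0},
    {"translation": [0,0,0],"twist": 0},
    {"translation": [0,0,0],"twist": 0},
    {"translation": [0,0,0],"twist": 0}
  ],
  "grip": 0.9
}}

```text
time: 12.2
ee_pos: [0.442, -0.2206, 0.0769]
eef_rot: [0.553, 0.441, -0.441, -0.552]
ft_force: [-1.1, -0.9, 2.1]
width: 0.0436
```

Run:
```python
from h import *
st(); c=snap('wrist','w10'); crop('w10',210,185,350,335,5)
```

```text
t 12.2 p [ 0.442  -0.2206  0.0769] jaw 77.22 y [ 5.e-04 -3.e-04 -1.e+00] w 0.0436 F [-1.1 -0.9  2.1] q [ 0.89  0.24 -0.57  1.94  0.15  1.    1.6 ]
```

View pics/w10_c210_185.png

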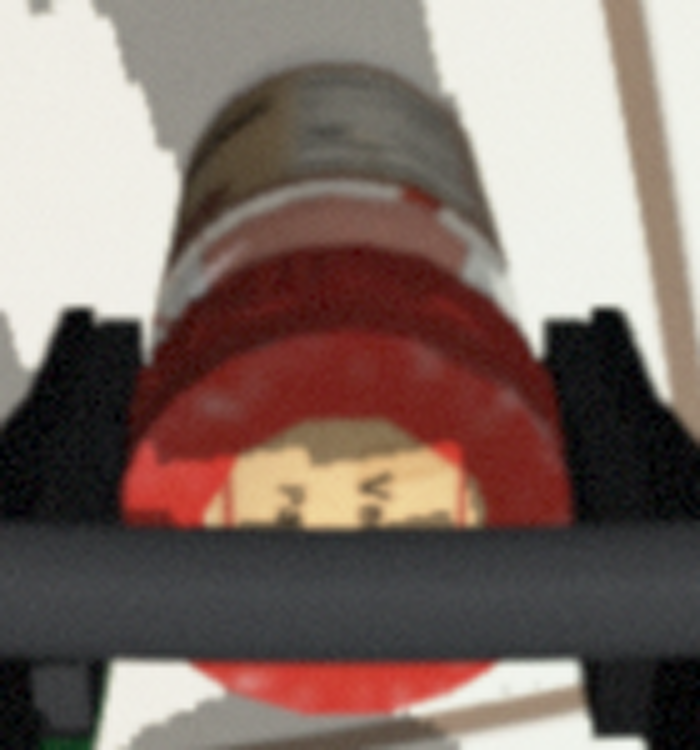

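{"name": "jog_arm", "arguments": {
  "commands": [
    {"translation": [0,0,15],"twist": 0},
    {"translation": [0,0,30],"twist": 0},
    {"translation": [0,5,40],"twist": 0},
    {"translation": [0,15,35],"twist": 0},
    {"translation": [-3,30,25],"twist": 0},
    {"translation": [-6,40,10],"twist": 0},
    {"translation": [-7,45,0],"twist": 0},
    {"translation": [-7,45,0],"twist": 0},
    {"translation": [-7,45,0],"twist": 0},
    {"translation": [-7,45,0],"twist": 0},
    {"translation": [-7,45,0],"twist": 0},
    {"translation": [-7,45,0],"twist": 0},
    {"translation": [-7,45,0],"twist": 0},
    {"translation": [-5,30,0],"twist": 0},
    {"translation": [-3,18,0],"twist": 0},
    {"translation": [0,5,0],"twist": 0},
    {"translation": [0,0,0],"twist": 0},
    {"translation": [0,0,0],"twist": 0}
  ]
}}

```text
time: 14.05
ee_pos: [0.3761, 0.2364, 0.2313]
eef_rot: [-0.553, -0.441, 0.441, 0.553]
ft_force: [0.1, 0.1, -1.6]
width: 0.0436
```

{"name": "jog_arm", "arguments": {
  "commands": [
    {"translation": [0,0,-25],"twist": 0},
    {"translation": [0,0,-35],"twist": 0},
    {"translation": [0,0,-25],"twist": 0},
    {"translation": [0,0,-12],"twist": 0},
    {"translation": [0,0,0],"twist": 0},
    {"translation": [0,0,0],"twist": 0}
  ]
}}

```text
time: 14.65
ee_pos: [0.3763, 0.2376, 0.1354]
eef_rot: [-0.553, -0.441, 0.441, 0.553]
ft_force: [0.2, -0.2, 0.4]
width: 0.0433
```

Run:
```python
from h import *
st(); c=snap('wrist','w11'); s=snap('scene','s11')
crop('w11',210,100,420,300,4); crop('s11',200,170,310,300,6)
p=[.4226,.2651,-.2284]
t=np.linspace(0,2*np.pi,90)
def ext(c,x,y,z,r,off,k,f,frame=None):
    P=np.array([proj(c,[x+r*np.cos(a),y+r*np.sin(a),z],f) for a in t]); P=(P-off)*k; return P.min(0).round(),P.max(0).round()
for n,l in (('s1',(.038,.036,.038)),('s2',(-.038,.036,.038)),('s3',(-.038,-.036,.038))):
    q=carrier_pts(p,[l])[0]
    print(n,'w',*ext(c,*q,.024,[210,100],4,True),'s',*ext(s,*q,.024,[200,170],6,False))
T=read_state()['ee_pos']
print('jar base',*ext(c,T[0],T[1],T[2]-.077,.021,[210,100],4,True),*ext(s,T[0],T[1],T[2]-.077,.021,[200,170],6,False))
```

```text
t 14.65 p [0.3763 0.2376 0.1354] jaw 77.21 y [ 5.e-04  5.e-04 -1.e+00] w 0.0433 F [ 0.2 -0.2  0.4] q [ 0.52  0.13 -1.22  1.98  0.14  1.12  0.59]
s1 w [481. 673.] [678. 846.] s [170. 435.] [267. 506.]
s2 w [504. 346.] [718. 559.] s [253. 525.] [354. 601.]
s3 w [163. 342.] [392. 560.] s [377. 460.] [475. 532.]
jar base [165. 378.] [381. 583.] [384. 435.] [470. 498.]
```

View pics/w11_c210_100.png

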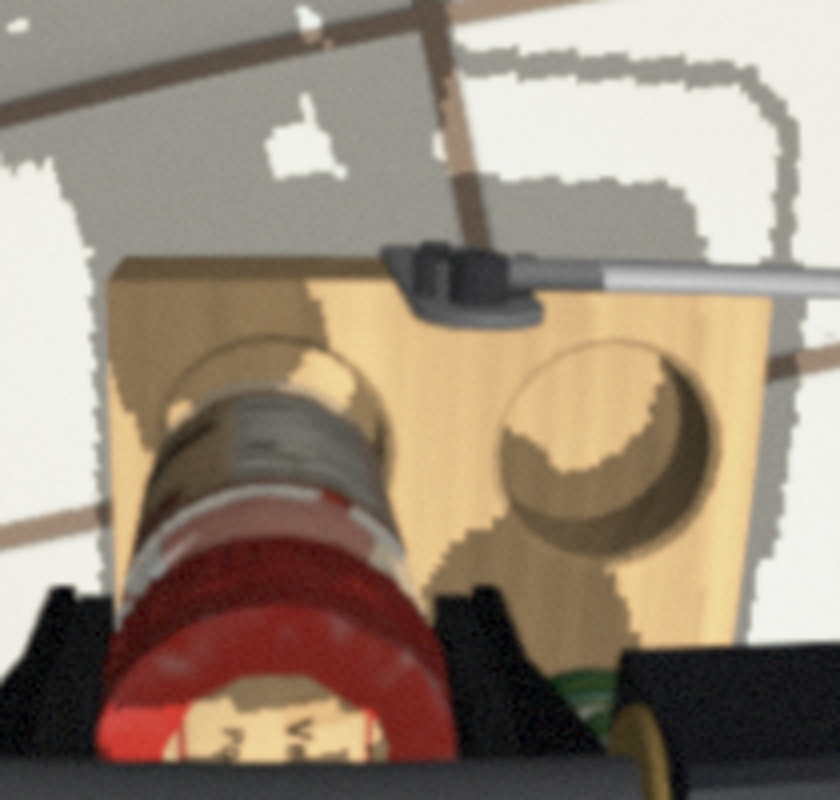

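View pics/s11_c200_170.png

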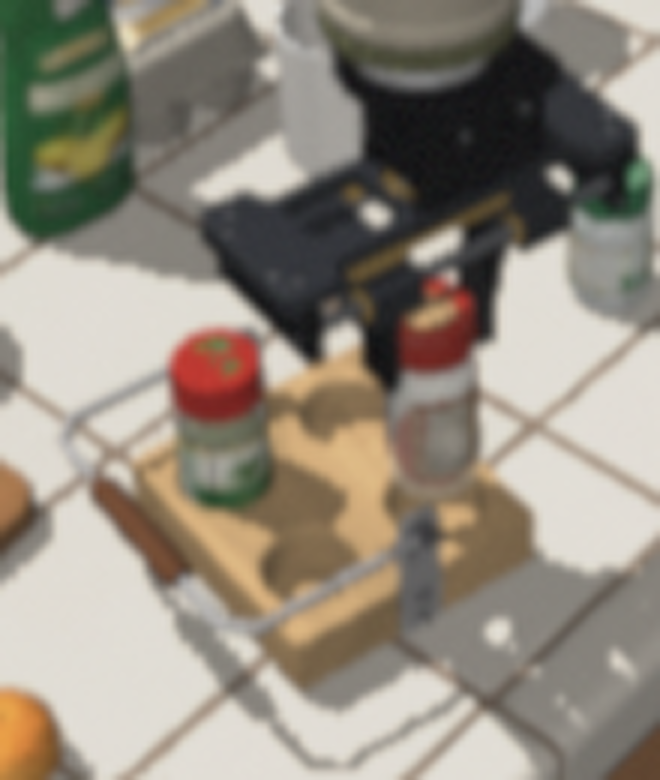

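{"name": "jog_arm", "arguments": {
  "commands": [
    {"translation": [-1,1,-6],"twist": 0},
    {"translation": [0,0,-8],"twist": 0},
    {"translation": [0,0,-6],"twist": 0},
    {"translation": [0,0,-4],"twist": 0},
    {"translation": [0,0,-4],"twist": 0},
    {"translation": [0,0,0],"twist": 0}
  ]
}}

```text
time: 15.35
ee_pos: [0.3745, 0.2386, 0.1061]
eef_rot: [-0.552, -0.441, 0.442, 0.553]
ft_force: [-0.4, 0.7, -1.4]
width: 0.0436
```

Run:
```python
from h import *
st(); c=snap('wrist','w12'); crop('w12',210,100,420,300,4)
```

```text
t 15.35 p [0.3745 0.2386 0.1061] jaw 77.25 y [-9.e-04  1.e-04 -1.e+00] w 0.0436 F [-0.4  0.7 -1.4] q [ 0.47  0.2  -1.2   2.01  0.21  1.07  0.52]
```

View pics/w12_c210_100.png

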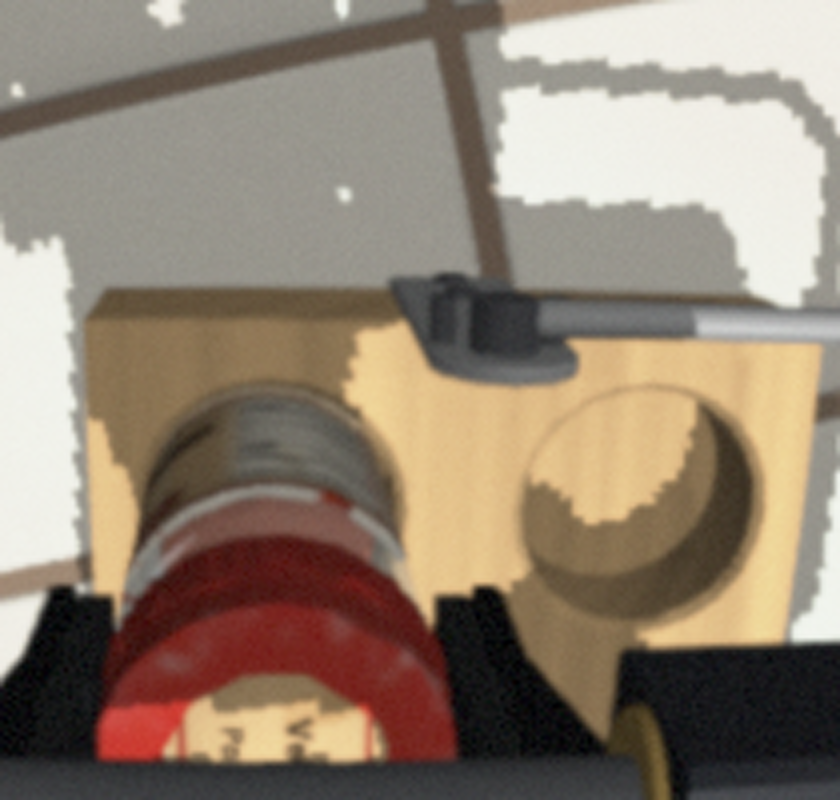

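The jar is inside the socket mouth with no side force, so I'm lowering it to the floor.

{"name": "jog_arm", "arguments": {
  "commands": [
    {"translation": [0,0,-6],"twist": 0},
    {"translation": [0,0,-4],"twist": 0},
    {"translation": [0,0,-3],"twist": 0},
    {"translation": [0,0,-2],"twist": 0},
    {"translation": [0,0,-1],"twist": 0},
    {"translation": [0,0,0],"twist": 0}
  ]
}}

```text
time: 16.0
ee_pos: [0.3747, 0.2386, 0.0905]
eef_rot: [-0.552, -0.441, 0.441, 0.553]
ft_force: [1.1, -0.2, -1.0]
width: 0.0438
```

{"name": "jog_arm", "arguments": {
  "commands": [
    {"translation": [0,0,-1],"twist": 0},
    {"translation": [0,0,0],"twist": 0}
  ]
}}

```text
time: 16.2
ee_pos: [0.3749, 0.2386, 0.0896]
eef_rot: [-0.552, -0.441, 0.441, 0.552]
ft_force: [-0.4, -0.9, -1.1]
width: 0.0433
```

{"name": "jog_arm", "arguments": {
  "commands": [
    {"translation": [0,0,-1],"twist": 0},
    {"translation": [0,0,0],"twist": 0}
  ]
}}

```text
time: 16.4
ee_pos: [0.3752, 0.2387, 0.0889]
eef_rot: [0.553, 0.441, -0.441, -0.552]
ft_force: [-0.3, -0.7, 3.0]
width: 0.0443
```

{"name": "jog_arm", "arguments": {
  "commands": [
    {"translation": [0,0,0],"twist": 0},
    {"translation": [0,0,0],"twist": 0},
    {"translation": [0,0,0],"twist": 0}
  ],
  "grip": 0.33
}}

```text
time: 16.7
ee_pos: [0.3747, 0.2386, 0.0885]
eef_rot: [-0.552, -0.441, 0.441, 0.553]
ft_force: [-0.1, 1.3, 0.2]
width: 0.0563
```

{"name": "jog_arm", "arguments": {
  "commands": [
    {"translation": [0,0,10],"twist": 0},
    {"translation": [0,0,25],"twist": 0},
    {"translation": [0,0,35],"twist": 0},
    {"translation": [0,0,40],"twist": 0},
    {"translation": [5,5,30],"twist": 0},
    {"translation": [15,15,10],"twist": 0},
    {"translation": [15,20,0],"twist": 0},
    {"translation": [10,10,0],"twist": 0},
    {"translation": [0,0,0],"twist": 0},
    {"translation": [0,0,0],"twist": 0}
  ]
}}

```text
time: 17.7
ee_pos: [0.4191, 0.2889, 0.2388]
eef_rot: [-0.552, -0.442, 0.442, 0.553]
ft_force: [0.2, 1.0, -0.7]
width: 0.0585
```

Run:
```python
from h import *
st(); c=snap('wrist','w13'); s=snap('scene','s13')
crop('w13',150,60,350,250,4); crop('s13',200,170,310,300,6)
```

```text
t 17.7 p [0.4191 0.2889 0.2388] jaw 77.32 y [-1.e-03  7.e-04 -1.e+00] w 0.0585 F [ 0.2  1.  -0.7] q [ 0.43  0.27 -1.27  1.69  0.26  1.38  0.46]
```

View pics/w13.png

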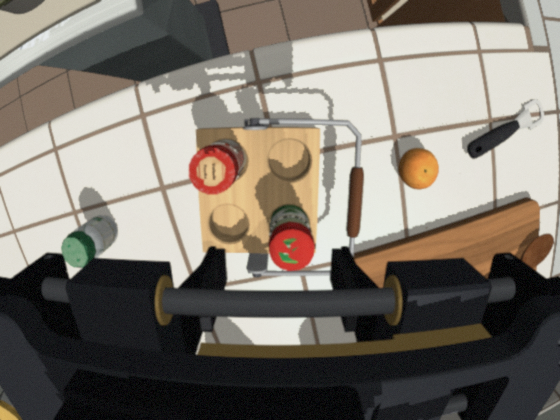

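View pics/s13_c200_170.png

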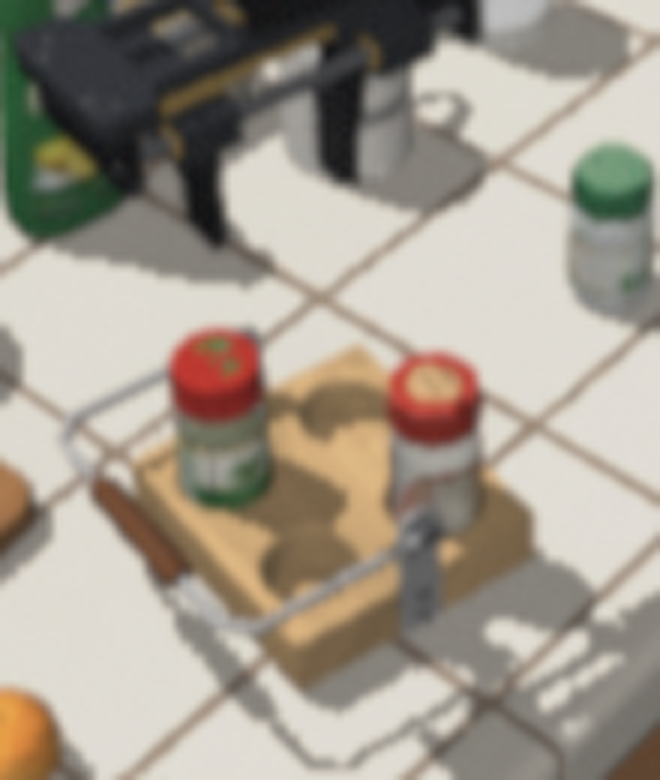

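{"name": "jog_arm", "arguments": {
  "commands": [
    {"translation": [5,14,0],"twist": 0},
    {"translation": [9,26,0],"twist": 0},
    {"translation": [9,25,0],"twist": 0},
    {"translation": [4,13,-10],"twist": 0},
    {"translation": [0,0,-25],"twist": 0},
    {"translation": [0,0,-30],"twist": 0},
    {"translation": [0,0,-20],"twist": 0},
    {"translation": [0,0,0],"twist": 0},
    {"translation": [0,0,0],"twist": 0}
  ]
}}

```text
time: 18.7
ee_pos: [0.447, 0.3662, 0.1547]
eef_rot: [0.553, 0.441, -0.441, -0.552]
ft_force: [0.3, 0.1, 0.1]
width: 0.0585
```

Run:
```python
from h import *
st(); c=snap('wrist','w14'); crop('w14',170,180,380,330,4)
```

```text
t 18.7 p [0.447  0.3662 0.1547] jaw 77.21 y [ 8.e-04  1.e-04 -1.e+00] w 0.0585 F [0.3 0.1 0.1] q [ 0.1   0.52 -1.13  1.64  0.48  1.3   0.24]
```

View pics/w14.png

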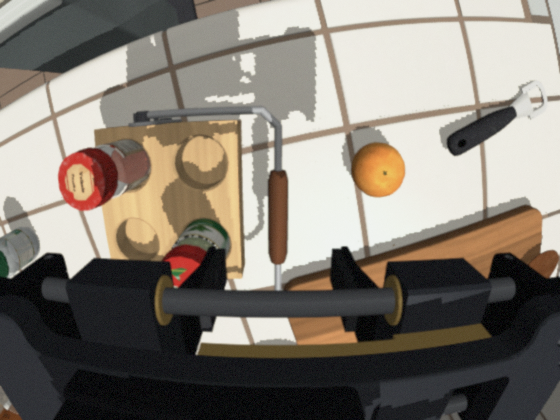

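View pics/w14_c170_180.png

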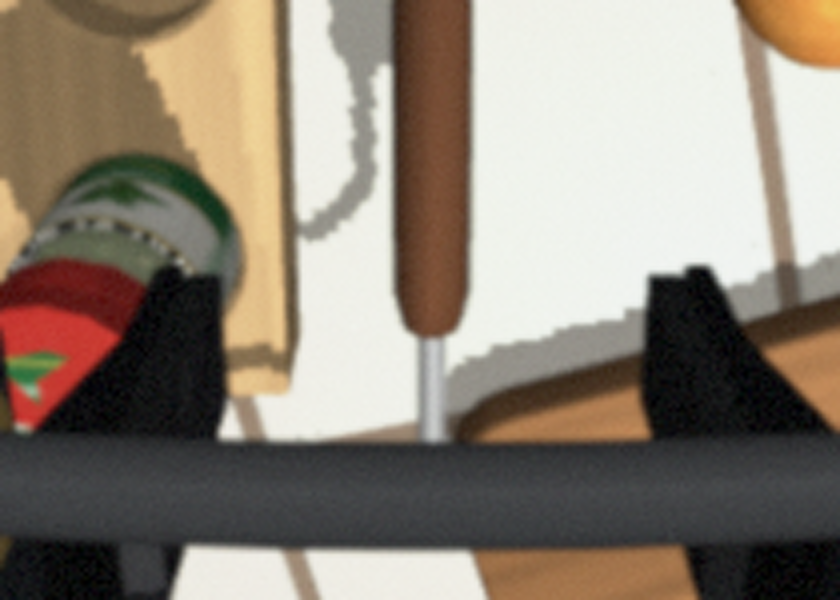

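Run:
```python
from h import *
c=load('w14')
a=onz(c,278.5,171,.075,1);b=onz(c,278,264,.075,1);print(a.round(4),b.round(4),((a+b)/2).round(4),np.linalg.norm(a-b),np.degrees(np.arctan2(*(b-a)[[1,0]])))
```

```text
[0.4098 0.3752 0.075 ] [0.4851 0.3577 0.075 ] [0.4475 0.3664 0.075 ] 0.07726623725738264 -13.06197338832117
```

{"name": "jog_arm", "arguments": {
  "commands": [
    {"translation": [0,0,-15],"twist": 0},
    {"translation": [0,0,-25],"twist": 0},
    {"translation": [0,0,-25],"twist": 0},
    {"translation": [0,0,-18],"twist": 0},
    {"translation": [0,0,-8],"twist": 0},
    {"translation": [0,0,0],"twist": 0},
    {"translation": [0,0,0],"twist": 0}
  ]
}}

```text
time: 19.45
ee_pos: [0.4471, 0.3671, 0.0634]
eef_rot: [-0.552, -0.442, 0.441, 0.553]
ft_force: [0.0, 0.5, -0.0]
width: 0.0583
```

Run:
```python
from h import *
st(); c=snap('wrist','w15'); snap('scene','s15'); crop('s15',190,170,320,300,5)
```

```text
t 19.45 p [0.4471 0.3671 0.0634] jaw 77.24 y [ 7.e-04  9.e-04 -1.e+00] w 0.0583 F [ 0.   0.5 -0. ] q [ 0.05  0.61 -1.05  1.72  0.58  1.15  0.18]
```

View pics/w15.png

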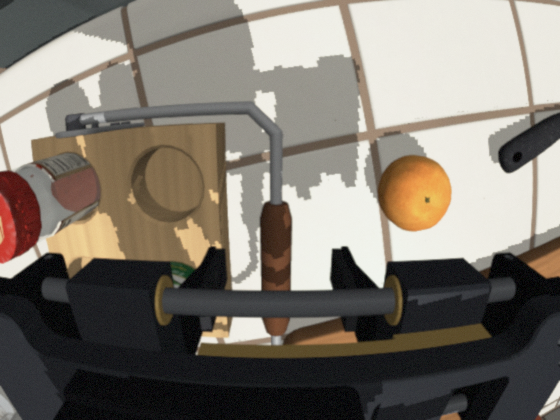

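View pics/s15_c190_170.png

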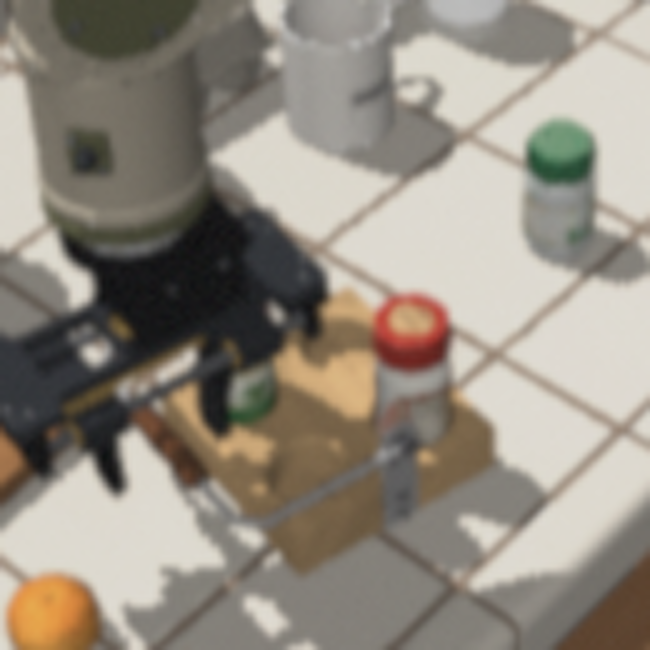

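The dark grip lies between the fingers at (275,270). I'm closing gently on it.

{"name": "jog_arm", "arguments": {
  "commands": [
    {"translation": [0,0,0],"twist": 0},
    {"translation": [0,0,0],"twist": 0},
    {"translation": [0,0,0],"twist": 0},
    {"translation": [0,0,0],"twist": 0},
    {"translation": [0,0,0],"twist": 0},
    {"translation": [0,0,0],"twist": 0},
    {"translation": [0,0,0],"twist": 0}
  ],
  "grip": 1.0,
  "grip_force": 10
}}

```text
time: 20.25
ee_pos: [0.4468, 0.3664, 0.0625]
eef_rot: [0.553, 0.441, -0.441, -0.552]
ft_force: [-0.4, -2.3, 0.5]
width: 0.0156
```

Run:
```python
from h import *
st(); c=snap('wrist','w16')
# arc increments from measured grip; local -y world dir
a=-.2284; d=np.array([np.sin(a),-np.cos(a)])  # local -y
th=np.radians(np.r_[np.linspace(0,90,16)])
y=105*(1-np.cos(th)); z=105*np.sin(th)
P=np.c_[y[:,None]*d,z]; print(np.diff(P,axis=0).round(1).tolist())
```

```text
t 20.25 p [0.4468 0.3664 0.0625] jaw 77.23 y [-2.e-04 -4.e-04 -1.e+00] w 0.0156 F [-0.4 -2.3  0.5] q [ 0.05  0.61 -1.05  1.72  0.58  1.15  0.18]
[[-0.1, -0.6, 11.0], [-0.4, -1.7, 10.9], [-0.6, -2.8, 10.6], [-0.9, -3.8, 10.3], [-1.1, -4.9, 9.8], [-1.4, -5.8, 9.2], [-1.6, -6.7, 8.5], [-1.8, -7.6, 7.8], [-1.9, -8.3, 6.9], [-2.1, -9.0, 6.0], [-2.2, -9.5, 5.0], [-2.3, -10.0, 3.9], [-2.4, -10.3, 2.8], [-2.5, -10.6, 1.7], [-2.5, -10.7, 0.6]]
```

View pics/w16.png

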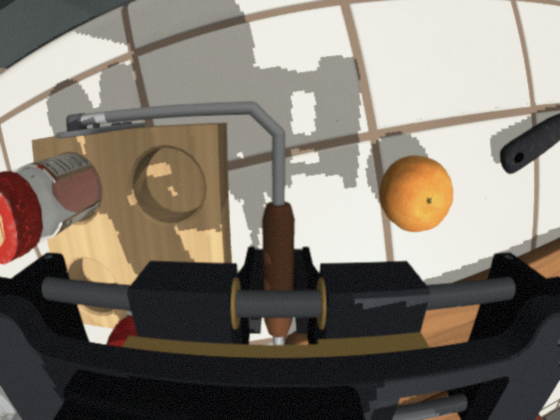

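{"name": "jog_arm", "arguments": {
  "commands": [
    {"translation": [0,-1,11],"twist": 0},
    {"translation": [0,-2,11],"twist": 0},
    {"translation": [-1,-3,10.5],"twist": 0},
    {"translation": [-1,-4,10],"twist": 0},
    {"translation": [-1,-4,10],"twist": 0},
    {"translation": [0,0,0],"twist": 0},
    {"translation": [0,0,0],"twist": 0}
  ]
}}

```text
time: 21.0
ee_pos: [0.4444, 0.3535, 0.1161]
eef_rot: [-0.552, -0.442, 0.44, 0.553]
ft_force: [0.1, 5.4, 3.5]
width: 0.0156
```

Run:
```python
from h import *
st(); c=snap('wrist','w17');snap('scene','s17'); crop('s17',190,170,320,300,5)
```

```text
t 21.0 p [0.4444 0.3535 0.1161] jaw 77.22 y [ 0.002   0.0023 -1.    ] w 0.0156 F [0.1 5.4 3.5] q [ 0.12  0.53 -1.11  1.7   0.51  1.22  0.23]
```

View pics/w17.png

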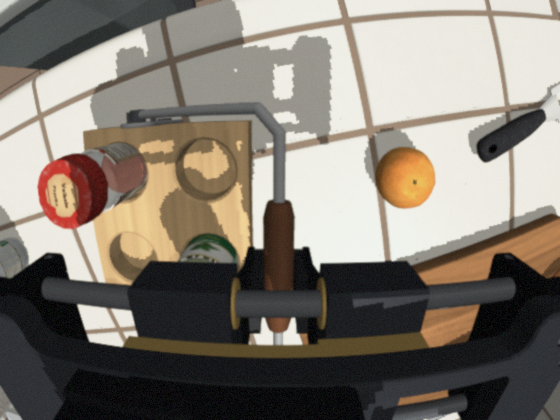

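View pics/s17_c190_170.png

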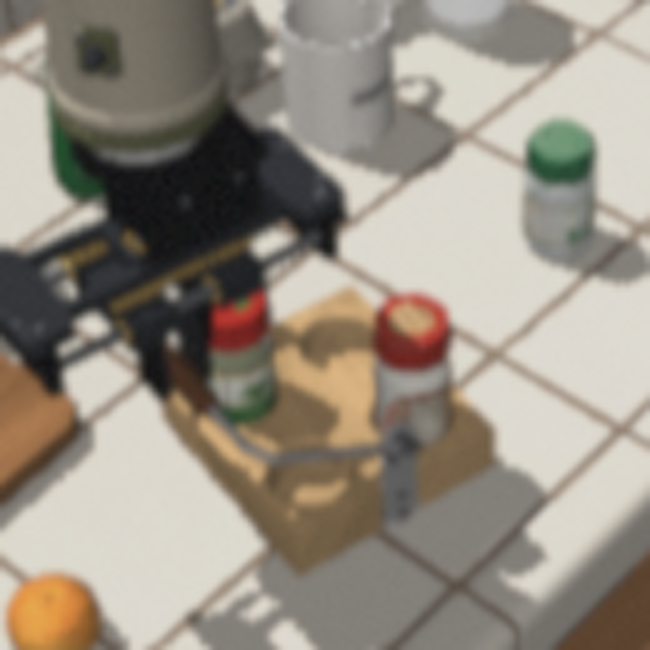

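{"name": "jog_arm", "arguments": {
  "commands": [
    {"translation": [0,1,1],"twist": 0},
    {"translation": [0,0,0],"twist": 0}
  ]
}}

```text
time: 21.3
ee_pos: [0.4443, 0.3535, 0.1161]
eef_rot: [0.553, 0.441, -0.441, -0.552]
ft_force: [1.3, 2.1, 1.4]
width: 0.0158
```

{"name": "jog_arm", "arguments": {
  "commands": [
    {"translation": [-1,-5.5,9],"twist": 0},
    {"translation": [-1.5,-6.5,9],"twist": 0},
    {"translation": [-2,-7.5,8],"twist": 0},
    {"translation": [-2,-8,7],"twist": 0},
    {"translation": [-2,-9,6],"twist": 0},
    {"translation": [0,0,0],"twist": 0},
    {"translation": [0,0,0],"twist": 0},
    {"translation": [0,0,0],"twist": 0}
  ]
}}

```text
time: 22.1
ee_pos: [0.4358, 0.318, 0.1568]
eef_rot: [-0.552, -0.442, 0.44, 0.553]
ft_force: [0.6, 5.1, 8.0]
width: 0.0156
```

Run:
```python
from h import *
st(); c=snap('wrist','w18');snap('scene','s18'); crop('s18',190,170,320,300,5)
```

```text
t 22.1 p [0.4358 0.318  0.1568] jaw 77.24 y [ 0.0022  0.0022 -1.    ] w 0.0156 F [0.6 5.1 8. ] q [ 0.26  0.43 -1.18  1.73  0.42  1.26  0.32]
```

View pics/w18.png

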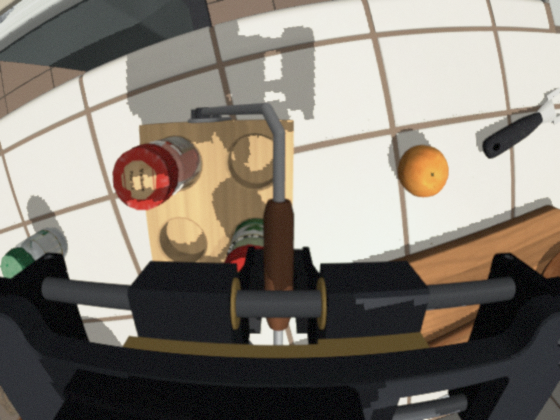

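View pics/s18_c190_170.png

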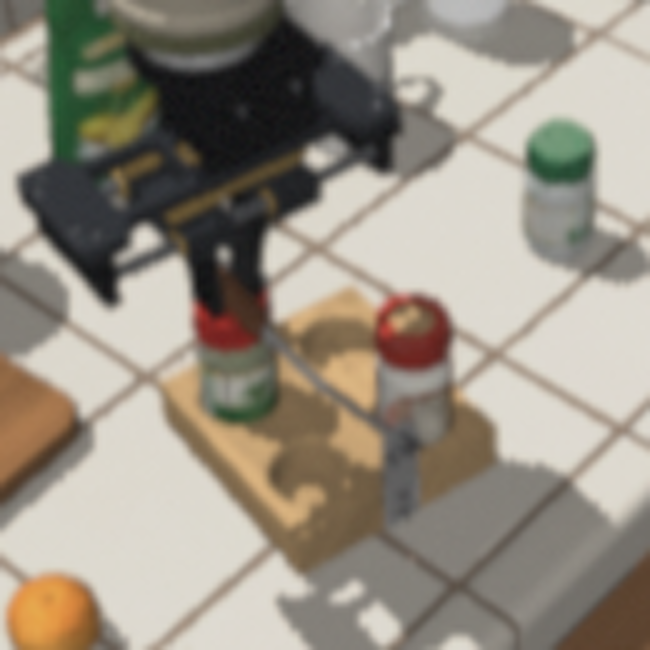

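{"name": "jog_arm", "arguments": {
  "commands": [
    {"translation": [0,0.5,1.5],"twist": 0},
    {"translation": [0,0,0],"twist": 0}
  ]
}}

```text
time: 22.4
ee_pos: [0.4356, 0.3175, 0.1572]
eef_rot: [0.553, 0.441, -0.441, -0.552]
ft_force: [1.2, 3.0, 5.7]
width: 0.0156
```

{"name": "jog_arm", "arguments": {
  "commands": [
    {"translation": [-2,-9,6],"twist": 0},
    {"translation": [-2.5,-10,4.5],"twist": 0},
    {"translation": [0,0,0],"twist": 0},
    {"translation": [0,0,0],"twist": 0}
  ]
}}

```text
time: 22.8
ee_pos: [0.4309, 0.2982, 0.1673]
eef_rot: [0.553, 0.441, -0.441, -0.552]
ft_force: [-0.1, 1.7, 5.2]
width: 0.0155
```

{"name": "jog_arm", "arguments": {
  "commands": [
    {"translation": [-2.5,-10.5,4],"twist": 0},
    {"translation": [-2.5,-10.5,3],"twist": 0},
    {"translation": [-2.5,-11,2],"twist": 0},
    {"translation": [0,0,0],"twist": 0},
    {"translation": [0,0,0],"twist": 0}
  ]
}}

```text
time: 23.3
ee_pos: [0.4232, 0.2661, 0.1758]
eef_rot: [0.553, 0.441, -0.441, -0.552]
ft_force: [-0.5, 0.0, 1.9]
width: 0.0156
```

Run:
```python
from h import *
st(); c=snap('wrist','w19');snap('scene','s19'); snap('side','d19'); crop('s19',190,150,320,300,5)
```

```text
t 23.3 p [0.4232 0.2661 0.1758] jaw 77.18 y [-4.0e-04 -1.2e-03 -1.0e+00] w 0.0156 F [-0.5  0.   1.9] q [ 0.46  0.31 -1.26  1.8   0.31  1.26  0.46]
```

View pics/w19.png

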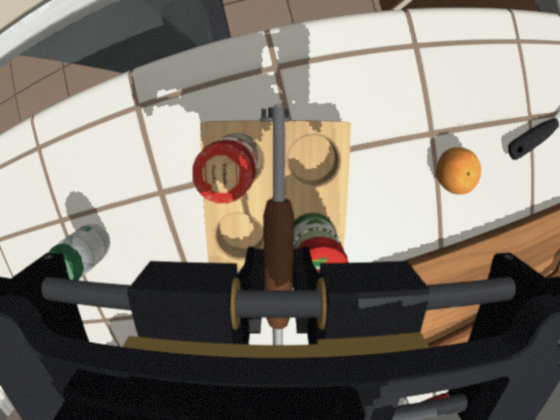

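View pics/s19_c190_150.png

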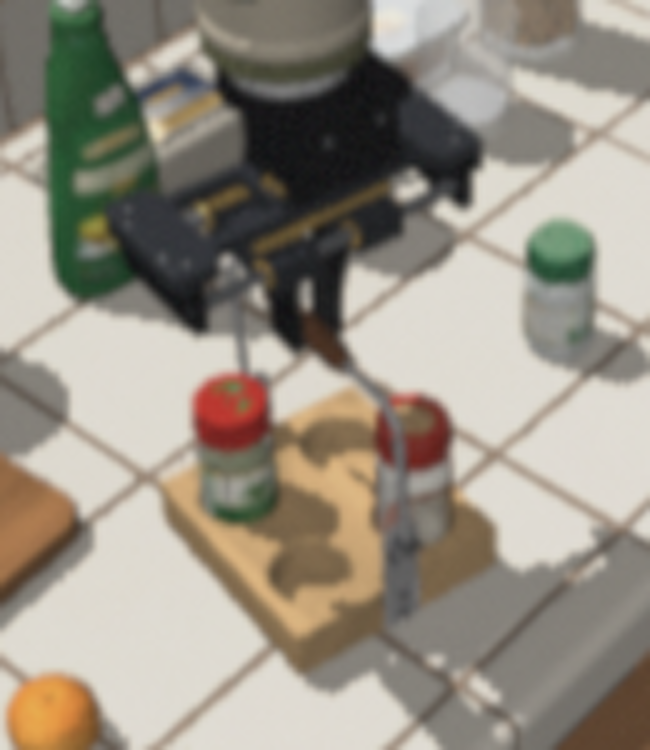

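View pics/d19.png

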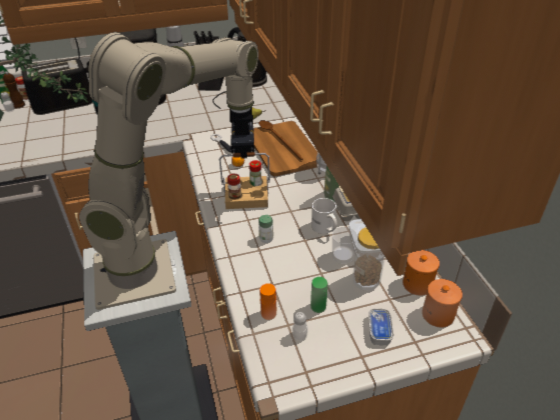

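The handle is upright, but its grip has slid towards the finger tips. I'll open slightly, keeping the bar caged, lower the hand and re-grip deeper.

{"name": "jog_arm", "arguments": {
  "commands": [
    {"translation": [0,0,0],"twist": 0},
    {"translation": [0,0,-4],"twist": 0},
    {"translation": [0,0,-6],"twist": 0},
    {"translation": [0,0,0],"twist": 0},
    {"translation": [0,0,0],"twist": 0}
  ],
  "grip": 0.76
}}

```text
time: 23.95
ee_pos: [0.4231, 0.2666, 0.1658]
eef_rot: [-0.552, -0.441, 0.442, 0.553]
ft_force: [0.0, 0.2, -0.0]
width: 0.0214
```

{"name": "jog_arm", "arguments": {
  "commands": [
    {"translation": [0,0,0],"twist": 0},
    {"translation": [0,0,0],"twist": 0},
    {"translation": [0,0,0],"twist": 0},
    {"translation": [0,0,0],"twist": 0}
  ],
  "grip": 1.0,
  "grip_force": 40
}}

```text
time: 24.35
ee_pos: [0.4234, 0.2667, 0.1662]
eef_rot: [-0.552, -0.441, 0.441, 0.553]
ft_force: [-0.4, 0.1, 0.0]
width: 0.0148
```

Run:
```python
from h import *
st(); c=snap('wrist','w20');snap('scene','s20'); crop('s20',190,150,320,300,5)
```

```text
t 24.35 p [0.4234 0.2667 0.1662] jaw 77.23 y [ 2.e-04  2.e-04 -1.e+00] w 0.0148 F [-0.4  0.1  0. ] q [ 0.45  0.32 -1.26  1.81  0.33  1.24  0.45]
```

View pics/w20.png

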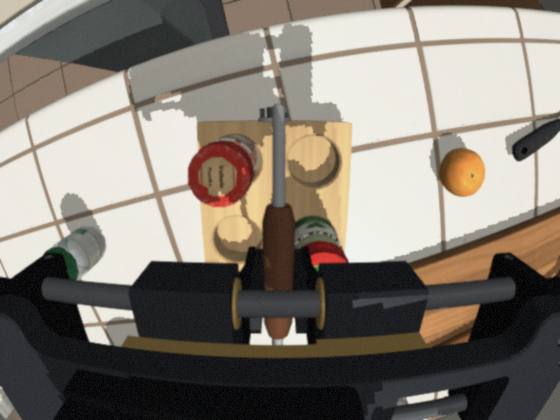

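View pics/s20_c190_150.png

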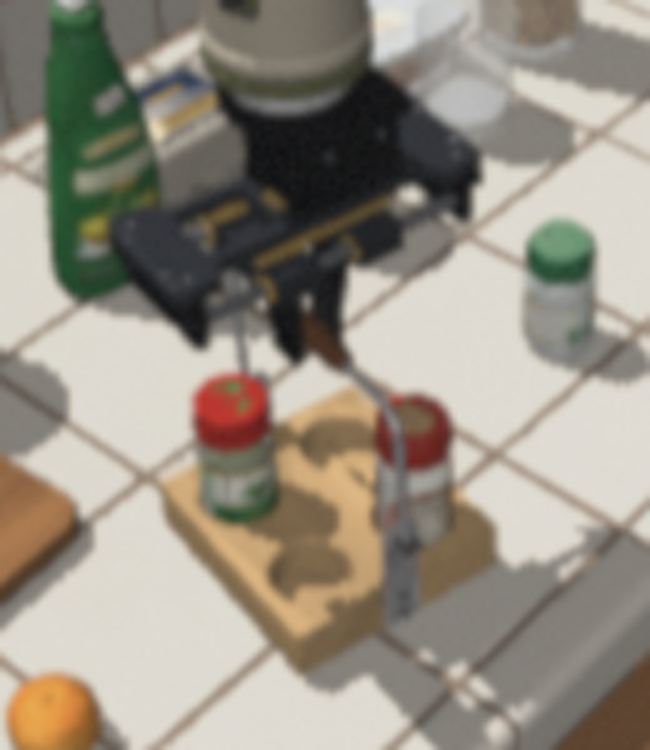

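{"name": "jog_arm", "arguments": {
  "commands": [
    {"translation": [0,0,2],"twist": 0},
    {"translation": [0,0,2],"twist": 0},
    {"translation": [0,0,3],"twist": 0},
    {"translation": [0,0,3],"twist": 0},
    {"translation": [0,0,3],"twist": 0},
    {"translation": [0,0,2],"twist": 0},
    {"translation": [0,0,0],"twist": 0},
    {"translation": [0,0,0],"twist": 0},
    {"translation": [0,0,0],"twist": 0}
  ]
}}

```text
time: 25.35
ee_pos: [0.4233, 0.2666, 0.1809]
eef_rot: [-0.552, -0.441, 0.441, 0.553]
ft_force: [-0.3, 0.3, -8.3]
width: 0.0149
```

Run:
```python
from h import *
s=st(); print(s['torque']); c=snap('wrist','w21');snap('scene','s21'); crop('s21',190,150,320,300,5)
```

```text
t 25.35 p [0.4233 0.2666 0.1809] jaw 77.23 y [-2.e-04 -0.e+00 -1.e+00] w 0.0149 F [-0.3  0.3 -8.3] q [ 0.46  0.31 -1.27  1.79  0.31  1.27  0.46]
[ 0.1154345  -0.16582328  0.05100176]
```

View pics/s21_c190_150.png

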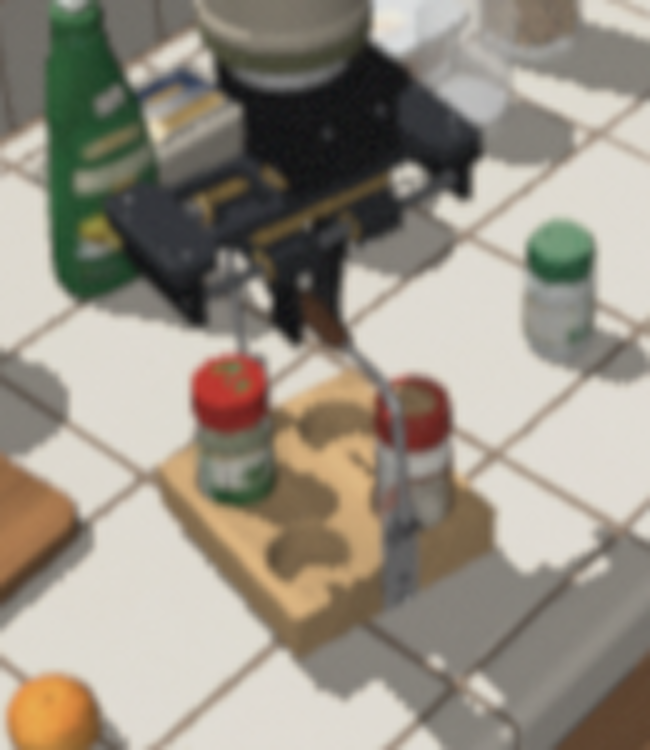

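View pics/w21.png

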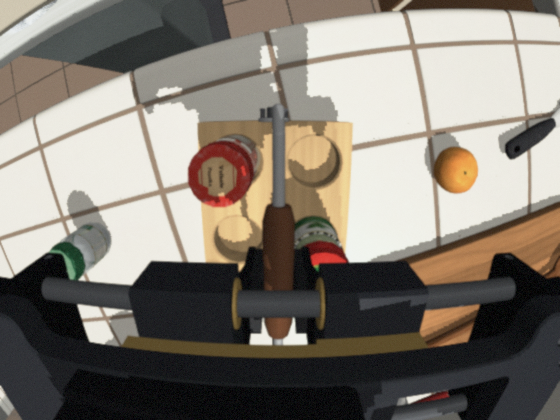

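It carries the full 8.3 N, hangs level, and the image shows no slip. I'm lifting the rest smoothly.

{"name": "jog_arm", "arguments": {
  "commands": [
    {"translation": [0,0,2],"twist": 0},
    {"translation": [0,0,4],"twist": 0},
    {"translation": [0,0,6],"twist": 0},
    {"translation": [0,0,8],"twist": 0},
    {"translation": [0,0,9],"twist": 0},
    {"translation": [0,0,10],"twist": 0},
    {"translation": [0,0,10],"twist": 0},
    {"translation": [0,0,10],"twist": 0},
    {"translation": [0,0,8],"twist": 0},
    {"translation": [0,0,7],"twist": 0},
    {"translation": [0,0,5],"twist": 0},
    {"translation": [0,0,4],"twist": 0},
    {"translation": [0,0,2],"twist": 0},
    {"translation": [0,0,1],"twist": 0},
    {"translation": [0,0,0],"twist": 0},
    {"translation": [0,0,0],"twist": 0},
    {"translation": [0,0,0],"twist": 0},
    {"translation": [0,0,0],"twist": 0}
  ]
}}

```text
time: 27.25
ee_pos: [0.4233, 0.2666, 0.2669]
eef_rot: [-0.552, -0.441, 0.441, 0.553]
ft_force: [-0.4, -0.9, -7.9]
width: 0.0146
```

Run:
```python
from h import *
s=st(); print(s['torque']); c=snap('wrist','w22');snap('scene','s22');snap('side','d22'); crop('s22',190,120,320,270,5); crop('d22',180,90,320,250,4)
```

```text
t 27.25 p [0.4233 0.2666 0.2669] jaw 77.24 y [-2.e-04  0.e+00 -1.e+00] w 0.0146 F [-0.4 -0.9 -7.9] q [ 0.54  0.22 -1.32  1.67  0.22  1.42  0.53]
[ 0.12073461 -0.14168515  0.00960463]
```

View pics/s22_c190_120.png

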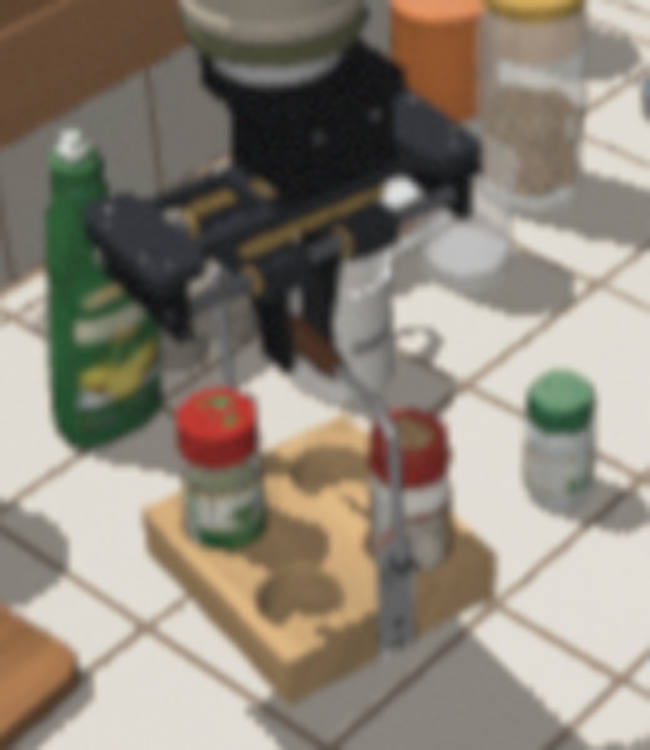

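View pics/d22_c180_90.png

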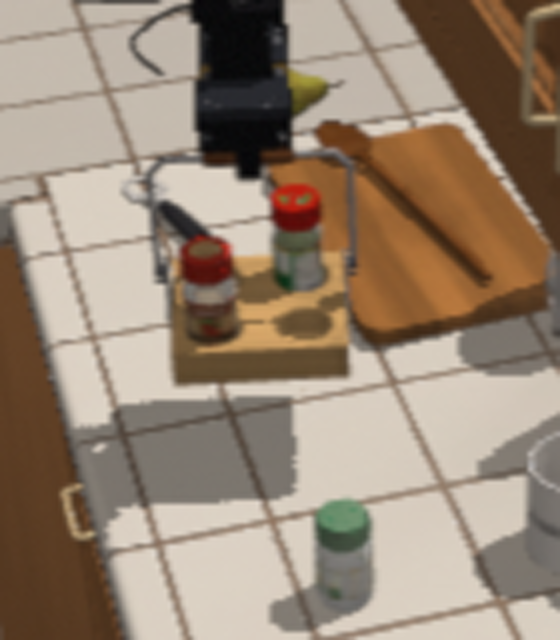

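View pics/w22.png

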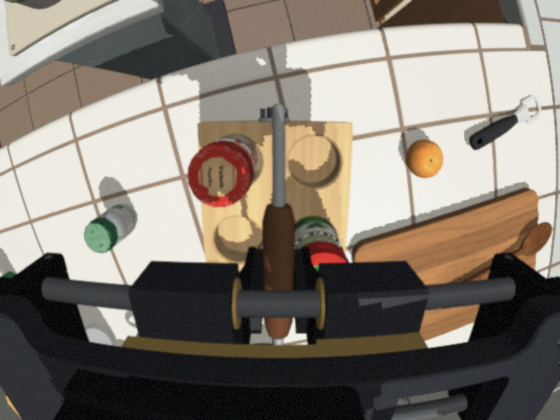

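{"name": "jog_arm", "arguments": {
  "commands": [
    {"translation": [0,0,0],"twist": 0},
    {"translation": [0,0,0],"twist": 0},
    {"translation": [0,0,0],"twist": 0},
    {"translation": [0,0,0],"twist": 0},
    {"translation": [0,0,0],"twist": 0},
    {"translation": [0,0,0],"twist": 0},
    {"translation": [0,0,0],"twist": 0},
    {"translation": [0,0,0],"twist": 0},
    {"translation": [0,0,0],"twist": 0},
    {"translation": [0,0,0],"twist": 0}
  ]
}}

```text
time: 28.4
ee_pos: [0.4233, 0.2667, 0.2671]
eef_rot: [-0.552, -0.441, 0.441, 0.552]
ft_force: [0.7, 0.3, -8.9]
width: 0.0148
```

Run:
```python
from h import *
s=st(); c=snap('wrist','w23'); snap('scene','s23')
a=load('w22')['img'].astype(int);b=c['img'].astype(int); print(np.abs(a-b).mean(), np.abs(a-b)[100:260,190:360].mean())
print((np.abs(load('s22')['img'].astype(int)-load('s23')['img'])[180:270,215:300]).mean())
s0=load('w21'); 
# level check: top-edge corners of carrier in scene at lifted pose
p=[.4226,.2651,-.2284]; sc=load('s23')
loc=np.array([(-75,-70,138.7),(75,-70,138.7),(75,70,138.7),(-75,70,138.7)])/1000
print([((np.array(proj(sc,q))-[190,120])*5).round().tolist() for q in carrier_pts(p,loc)])
```

```text
t 28.4 p [0.4233 0.2667 0.2671] jaw 77.24 y [ 0.e+00  1.e-04 -1.e+00] w 0.0148 F [ 0.7  0.3 -8.9] q [ 0.54  0.22 -1.32  1.67  0.22  1.42  0.53]
2.3894798752834467 1.8820098039215687
0.756078431372549
[[490.0, 551.0], [337.0, 411.0], [134.0, 507.0], [278.0, 663.0]]
```

Run:
```python
from h import *
print(close_job())
```

```text
the job is handed in; nothing more can be done
None
```

The carrier is hanging upright, still and level in the gripper, about 10 cm clear of the counter, with both spice jars in it. I handed the job in at about 28 s of the 72 s allowed.

- **Jars:** the green-emblem red-cap jar went into socket1 and the beige-emblem one into socket3, on the diagonal. I lowered each until it touched the socket floor, then released it. The contact force was about 3 N for the second jar. For the first it briefly reached 13 N, because I went one step too far and then backed off.
- **Handle:** I swung it upright along its arc. While it turned, the bar slid towards the fingertips and the hand pressed on the handle with up to about 10 N. Once it was upright I opened slightly, keeping the bar caged, lowered 10 mm and re-gripped at 40 N.
- **Last checks:**
  - The hand rose 101 mm.
  - The load is steady at about 8–9 N, close to the expected weight.
  - The carrier's corners match a level pose, apart from a steady offset of about 1–2 px that the scene camera showed throughout.
  - Pictures taken about a second apart barely differed, and both jars were seated.
- **Other objects:** the salt shaker, pill bottle, mug and mandarin looked untouched in the pictures; I did not measure their positions again.

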